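# Clamp valves in the inspection rack with its wing nut

### The arm

A 6-joint arm with a two-finger parallel gripper is mounted at the origin on the work surface. World frame = base frame: x ahead of the robot, y to its left, z up, the work surface at z = 0. Lengths are in mm, angles in rad, forces in N, time in s.
With the tool pointing down it reaches from about 350 to 775 mm from the base axis. Payload 7.3 kg.
Tool frame: the origin (TCP) lies midway between the tips of the shut fingers; the grasp point (between the pads) lies 19 mm behind it; z points along the fingers, y is the line along which they close (so a half turn about z gives the same grasp; the last joint's range is limited). The gripper opens to 92 mm and grips with 3 to 60 N. Pads are 19 mm wide; open, the fingers measure 130 mm over their backs; the gripper's body (75 mm by 190 mm) begins 47 mm behind the grasp point.
Start: joints at [-1.297, 0.342, 1.524, -0, 1.275, -0.146], TCP at [214.002, -479.425, 226.741] pointing down, gripper open.
Joint ranges: [-2.53, 2.53], [-0.77, 2.02], [0.04, 2.7], [-1, 4.14], [0.28, 2.66], [-3.11, 3.11]. Speed limits (rad/s): [2.57, 2.57, 3.14, 3.14, 3.14, 3.14].

### API

Orientations are given as [roll, pitch, yaw] about the fixed x, y, z axes, in that order (R = Rz(yaw) Ry(pitch) Rx(roll)).
In Python, from plant import bot gives the robot as it stands. The module is installed in compiled form; this text tells all that it offers.
- The arm moves only by the shell command python3 -m crank 'ROWS' [OPENING]. ROWS is JSON, a list of rows, each a list of 6 numbers: the shift along the tool's x, y, z in m, then the turn, a rotation vector about the tool's x, y, z in rad. In form: [[dx, dy, dz, wx, wy, wz], ...]. A call has 1 to 5 rows; each row shifts and turns the commanded pose from where the row before left it, along the tool's axes as they then stand; what a row does not reach is not made up. A row lasts 1/8 s, in which the tool goes at most 62.5 mm and 10.7 degrees, less where a joint would pass 70% of its speed; a pose out of reach is approached as far as the arm can. A call is refused whole if a number of a shift passes 0.0625 or a number of a turn 0.188, either way. A call with a gripper value outside its range is refused whole. OPENING is the opening in per cent of the stroke, from 0 (shut) to 100 (fully open), set as the call begins (- or left out, the last holds). The fingers move at their own pace and stop on an object; the grip force is fixed at half the most. Time passes only in rows, so rows that do not move let the fingers close. It gives the time, the measured TCP pose, the force, the opening and the grip force at its end, in the units of the state.
- bot.get_obs(): the state, without advancing time (a new reading comes with each control period).
- bot.capture(name): name is "scene" or "top" or "wrist"; returns a dict with "color" (480x640x3 uint8, blue, green, red), "fov_y" (degrees; the focal length in pixels is half the picture's height over the tangent of half this angle, whatever the lens; pixels are square), "cx", "cy" (the principal point, pixels), "extrinsics" (4x4, takes a point from world to camera coordinates); the wrist camera has in their place "tool_from_camera" (4x4, takes a point from camera to tool coordinates, whose origin is the TCP and whose axes are the flange's). Camera axes: x right, y up, looking along -z (the intrinsics and any distortion apply to the point x, -y, -z); pixel columns grow to the right and rows downward; lengths in mm; the calibration is good to about 2 mm. A picture is of the moment at which its call begins: read the wrist's pose just before it. There is no depth.
- bot.close_job(): hands the job in; it is judged then, once.
The state is a dict: "time": time; "joint_positions": joint angles; "dq": joint speeds; "tau": joint torques, N m; "tool_pos": TCP position; "tcp_rot": TCP orientation; "contact_force": force on the tool from outside, world axes, zero at the start; "moment": the same for the moment, N m; "grip_width": finger opening in mm; "finger_force": force on a finger pad.
Only numpy, scipy, OpenCV 4.12 (cv2) and the standard library are available. Lean on these libraries where they do the work, as an engineer would, in place of code of your own. Each camera call takes 0.05 s, during which the arm holds its last target. There are 200 camera calls.

### The job

Set up the valves on the bench for inspection in the clamp rack, whose bay floors rise when the brass wing nut is screwed down and squeeze the valves up against the grey bar. The floors start too high for the bar to pass over valves, so back the nut off enough, in short turns between its guard posts; swing the bar well clear, lay every valve upright and lengthwise in a bay of its own, about centred, and swing the bar fully back over them. Then screw the nut down until you feel it clamp all the valves firmly, without pushing the jar or the steel cup out of place.

Things in the scene. Friction and masses are not known exactly. Their poses are not given: they have to be found in the camera images.
- rack: Fixed clamp rack: dark steel base plate, x +-90 mm, y -210 to +170 mm, 10 mm thick. Origin on the bench under the centre of its three bays, z up. Bays side by side along y (centres -58, 0, +58 mm), each 150 mm long (x) by 54 mm wide, fixed walls 4 mm thick, tops 46 mm over the bench. Column of the clamp bar at (0, +145) mm, wing nut at (0, -150) mm.
- deck: The black bay floors, one part that rises and falls with the wing nut. Origin: centre of its top face, in the middle of the middle bay; axes as the rack's. At the start its top is 32 to 36 mm over the bench; it sinks as the nut is backed off, and so the bay walls then stand 16 mm or more above it.
- bay0 (a point): centre of the top of the floor in the bay nearest the wing nut; axes as the rack's (x along the bay, z up)
- bay1 (a point): the same for the middle bay
- bay2 (a point): the same for the bay nearest the column
- screw (a point): Foot of the wing nut, on its axis, 30 mm over the bench; axes as the rack's. Three guard posts 12 mm thick, 78 mm high over the bench, stand 46 mm from the axis, towards -x, +x and -y. A wide open hand does not fit between them: below 82 mm keep the fingers within 37 mm of the axis.
- wing (a point): Centre of the brass wing blade, on the nut's axis, 53 mm over the bench. The blade is a flat upright plate 62 mm long (this point's x axis), 9 mm thick (its y axis), 30 mm high (15 mm above and below this point), to be pinched across its 9 mm; below it is a hub 22 mm wide. It turns with the nut, which does not rise or fall.
- wingnut (a joint): Turn of the nut, rad: grows counterclockwise from above, which lowers the deck 1.27 mm per rad (8 mm a turn), end stop +6.6. Starts at -0.4 to +0.6. From +4.8 up the bar always passes over valves lying in the bays. Clockwise again, the valves meet the bar somewhere from +2.6 down to +0.9, to be felt: it runs with 0.2 to 0.3 N m, then the torque climbs 0.4 N m per rad. Stays where left.
- column: Fixed steel column, 32 mm wide, from the base plate to the bar's underside 72 mm over the bench; it carries the bar. Origin: its foot on the base plate.
- bar (a joint): Swing of the grey clamp bar about the column, rad: 0 closed, lying along the rack's -y across the middle of all three bays; grows counterclockwise from above, its tip going to the rack's +x side; 1.55 fully open. Bar 44 mm wide, 8 mm thick, reaching 223 mm from the axis, underside 72 mm over the bench. Stays where left (friction 0.15 N m).
- knob (a point): middle of the bar's upright black round handle, 18 mm in diameter, 40 mm high (20 mm above and below this point), 140 mm from the column's axis: pull or push it to swing the bar
- valve0: Valve: square steel body 44 mm long (x), 34 mm wide (y), 40 mm high, with a round brass end 26 mm in diameter on each end, 110 mm long over all along x, 0.3 kg. Origin: centre of its underside, z up. May be absent. Pinch it across the 34 mm.
- valve1: Valve: square steel body 44 mm long (x), 34 mm wide (y), 40 mm high, with a round brass end 26 mm in diameter on each end, 110 mm long over all along x, 0.3 kg. Origin: centre of its underside, z up. May be absent. Pinch it across the 34 mm.
- valve2: Valve: square steel body 44 mm long (x), 34 mm wide (y), 40 mm high, with a round brass end 26 mm in diameter on each end, 110 mm long over all along x, 0.3 kg. Origin: centre of its underside, z up. May be absent. Pinch it across the 34 mm.
- jar: a closed jar, 60 mm wide, 85 mm high, not part of the job; origin under its centre
- cup: an open steel cup, 80 mm wide, 90 mm high, not part of the job; origin under its centre
Things that resemble listed ones, but are neither listed nor needed, are in the scene too. What is shaped like the valve2 but green or red is not meant. What is shaped like the valve0 but turquoise is not meant.

How it is judged:
By the outcome, as a careful person would: the job done as asked, in the order asked, and still so for the second after the job is handed in, with the robot touching nothing.
Of valve0, valve1, valve2 only 2 to 3 are there at a start; the rules pass over those that are not, and their reading is None.
At some moment in a run one of valve0, valve1, valve2 may be knocked a few centimetres aside while the robot is not near it.
Once in a run the grip may slacken for a moment while it holds something.
It also fails if it takes over 210 s, if anything falls off the work surface, if the arm or the gripper's body presses on something with over 40 N, if the wrist force passes 120 N, or if a joint passes its speed limit or range.

## Working session

There is one attempt and no reset: what is moved stays moved. The work goes in short steps, Python scripts to look and compute and a shell command to move; the robot and the scene stay as the last step left them, time stands still between calls to the robot, and variables do not carry over. Pictures are saved under pics/ and viewed, at most 14 in all, crops included, and the job is handed in when it is done.

```bash
mkdir -p pics; cat > h.py <<'E'
import numpy as np, cv2
from plant import bot
from scipy.spatial.transform import Rotation as R
def snap(n,f=None):
    o=bot.get_obs(); c=bot.capture(n)
    if f: cv2.imwrite('pics/'+f,c['color'])
    if n=='wrist':
        T=np.eye(4);T[:3,:3]=R.from_euler('xyz',o['tcp_rot']).as_matrix();T[:3,3]=o['tool_pos']
        c['wc']=T@np.array(c['tool_from_camera'])
    else: c['wc']=np.linalg.inv(np.array(c['extrinsics']))
    c['f']=240/np.tan(np.radians(c['fov_y'])/2)
    return c
def ray(c,u,v):
    d=np.array([(u-c['cx'])/c['f'],-(v-c['cy'])/c['f'],-1.0])
    return c['wc'][:3,3],c['wc'][:3,:3]@d
def at(c,u,v,z):
    o,d=ray(c,u,v); return (o+d*(z-o[2])/d[2])[:3]
def proj(c,p):
    q=np.linalg.inv(c['wc'])@np.append(p,1); return c['cx']+c['f']*q[0]/-q[2], c['cy']-c['f']*q[1]/-q[2]
E
python3 - <<'E'
from h import *
print(bot.get_obs())
for n in ['scene','top','wrist']:
    c=snap(n,n+'0.png'); print(n,{k:v for k,v in c.items() if k not in('color',)})
E
```

```text
{'time': 0.0, 'joint_positions': array([-1.29701888e+00,  3.42714675e-01,  1.52506722e+00,  1.07922654e-05,
        1.27542494e+00, -1.45955428e-01]), 'dq': array([-0.00113571, -0.00066233, -0.00030957, -0.00282725, -0.00017112,
       -0.00056191]), 'tau': array([-1.73971748e-03, -4.31248677e+01, -2.44217080e+01,  7.14927656e-02,
        5.59950457e-02, -1.28082343e-04]), 'tool_pos': array([ 213.87095793, -478.98179096,  226.03164046]), 'tcp_rot': array([-3.13999713e+00, -2.44973112e-04,  4.19729526e-01]), 'contact_force': array([ 0.88924333, -0.48753464, -0.5373818 ]), 'moment': array([-0.02014035, -0.01139044,  0.01979299]), 'finger_force': 0.0, 'grip_width': 91.36491552685175}
scene {'fov_y': 52.2832774958909, 'cx': 320.0842420678613, 'cy': 235.350595647507, 'extrinsics': array([[ 6.57050507e-01,  7.53826807e-01,  5.45673036e-03,
        -3.40033234e+02],
       [-5.58681485e-01,  4.82072590e-01,  6.74893337e-01,
         1.93188215e+02],
       [ 5.06122149e-01, -4.46487583e-01,  7.37895120e-01,
        -1.36300010e+03],
       [ 0.00000000e+00,  0.00000000e+00,  0.00000000e+00,
[... 1366 characters left out ...]
 9.67162385e-01,  2.54159147e-01,
         6.89045645e+01],
       [ 9.99999974e-01,  1.97379383e-04,  1.14532224e-04,
         1.78430218e+00],
       [ 6.06054831e-05,  2.54159166e-01, -9.67162403e-01,
        -1.57661206e+02],
       [ 0.00000000e+00,  0.00000000e+00,  0.00000000e+00,
         1.00000000e+00]]), 'wc': array([[ 4.07417585e-01,  8.83151751e-01,  2.32494937e-01,
         2.77620586e+02],
       [-9.13240874e-01,  3.94389138e-01,  1.02216993e-01,
        -4.52807043e+02],
       [-1.42036154e-03, -2.53968880e-01,  9.67211347e-01,
         3.83800576e+02],
       [ 0.00000000e+00,  0.00000000e+00,  0.00000000e+00,
         1.00000000e+00]]), 'f': np.float64(345.0235679777602)}
```

View pics/top0.png

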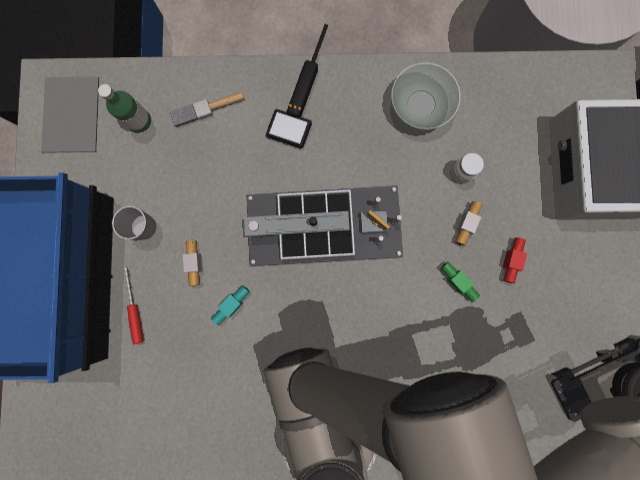

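View pics/scene0.png

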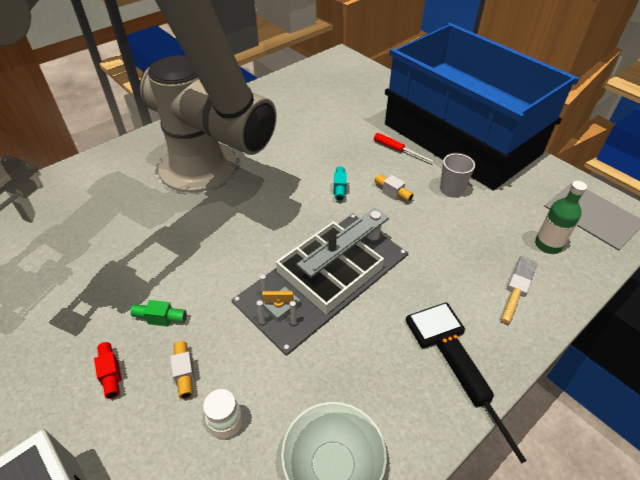

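Top view: rack at (325,225), wing at (377,219), knob (313,221), column (254,226), jar (470,168), cup (130,223). Candidates for valves: grey/brass (192,263) and (469,223) match. Green (461,281), red (515,260) and turquoise (230,305) are decoys. So two valves are present.

```bash
python3 - <<'E'
from h import *
c=snap('top');im=c['color']
a=cv2.resize(im[180:275,235:415],None,fx=4.2,fy=4.2,interpolation=cv2.INTER_CUBIC)
b=np.hstack([cv2.resize(im[235:295,160:260],None,fx=3.5,fy=3.2),cv2.resize(im[195:255,420:520],None,fx=3.5,fy=3.2)])
b=cv2.copyMakeBorder(b,0,0,0,max(0,a.shape[1]-b.shape[1]),cv2.BORDER_CONSTANT)[:, :a.shape[1]]
cv2.imwrite('pics/crop1.png',np.vstack([a,b]))
hsv=cv2.cvtColor(im,cv2.COLOR_BGR2HSV)
br=cv2.inRange(hsv,(12,110,90),(28,255,255))
n,l,s,ce=cv2.connectedComponentsWithStats(br)
for i in range(1,n):
    if s[i,4]>25: print(s[i],ce[i].round(1), at(c,*ce[i],13).round(0))
for nm,u,v,z in [('jar',470,163,85),('cup',130,220,90),('wing',377,219,68),('knob',313,221,120),('col',253.5,226,80)]: print(nm,at(c,u,v,z).round(0))
E
```

```text
[469 202  13  13 110] [475.3 207.4] [ 561. -369.   13.]
[368 210  22  19  94] [378.5 219.1] [ 534. -129.   13.]
[456 230  14  15 133] [462.9 236.8] [ 488. -335.   13.]
[186 240  11  13 121] [190.8 246.3] [471. 337.  13.]
[188 272  11  14 134] [193.3 278.3] [392. 330.  13.]
jar [ 655. -337.   85.]
cup [528. 458.  90.]
wing [ 527. -118.   68.]
knob [517.  32. 120.]
col [512. 172.  80.]
```

View pics/crop1.png

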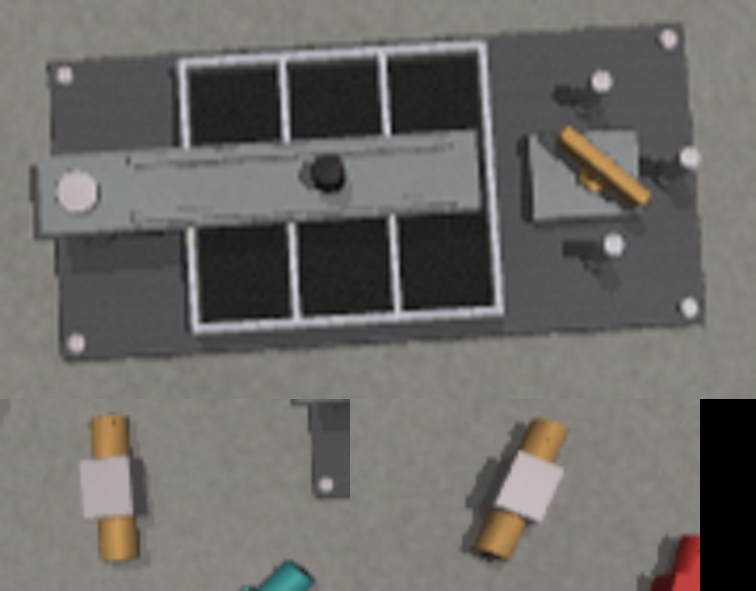

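The crop shows that the valves are grey and brass and upright. The wing blade runs from crop (567,130) to (645,202), between posts at (601,80), (690,157) and (614,244). Next I compute the rack pose.

```bash
cat >> h.py <<'E'
def tool():
    o=bot.get_obs(); return o['time'],o['tool_pos'].round(1),o['tcp_rot'].round(3)
E
python3 - <<'E'
from h import *
c=snap('top')
g=lambda x,y,z: at(c,x/4.2+235-.4,y/4.2+180-.4,z)
K=[g(*p,10) for p in [(50,62),(683,24),(704,322),(62,360)]]
for k in K: print(k.round(1))
ctr=np.mean(K,0); y=(K[0]+K[3]-K[1]-K[2])[:2]; y/=np.linalg.norm(y); x=np.array([y[1],-y[0]])
yaw=np.arctan2(x[1],x[0]); o=ctr[:2]+20*y; print('rack',o,yaw)
for k in [(604,80),(690,157),(614,244)]: print('post',g(*k,78).round(1))
print('screw',o-150*y,'col',o+145*y,'knob',o+5*y)
print('wing',g(605,166,68), 'yaw',np.arctan2(*(g(567,130,68)-g(645,202,68))[[1,0]]))
W=[g(*p,46) for p in [(180,60),(487,42),(502,312),(194,332)]]; print('bays',np.mean(W,0))
print(g(77,192,86),g(328,172,120))
E
```

```text
[600.9 200.4  10. ]
[ 619.4 -177.7   10. ]
[ 441.6 -185.3   10. ]
[422.9 192.2  10. ]
rack [520.22299767  27.34076401] 0.049309886756427
post [ 573.8 -121.4   78. ]
post [ 529.9 -168.2   78. ]
post [ 481.8 -124.9   78. ]
screw [ 527.61648367 -122.47691307] col [513.07596121 172.16451851] knob [519.97654814  32.33468658]
wing [ 526.73317012 -122.14139262   68.        ] yaw 0.8038904427483725
bays [520.04790366  26.75258222  46.        ]
[512.95584482 172.0974825   86.        ] [518.06973987  32.35763736 120.        ]
```

```bash
cat >> h.py <<'E'
def plan(*wps,vmax=55):
    """print rows (tool axes) through waypoints (x,y,z,yaw)"""
    o=bot.get_obs(); p=o['tool_pos'].copy(); r=R.from_euler('xyz',o['tcp_rot'])
    for w in wps:
        t=np.array(w[:3],float); rt=R.from_euler('xyz',[np.pi,0,w[3]])
        rv=(r.inv()*rt).as_rotvec()
        n=max(1,int(np.ceil(np.linalg.norm(t-p)/vmax)),int(np.ceil(np.linalg.norm(rv)/.18)))
        for i in range(n):
            ri=r*R.from_rotvec(rv*i/n); d=ri.inv().apply((t-p)/n)/1000
            print([round(float(v),4)+0 for v in [*d,*(rv/n)]])
        p,r=t,rt; print('--')
E
python3 - <<'E'
from h import *
plan((527,-122,130,.80))
E
```

```text
[0.0479, -0.0221, 0.0107, -0.0001, 0.0, -0.0422]
[0.0488, -0.02, 0.0107, -0.0001, 0.0, -0.0422]
[0.0496, -0.0179, 0.0107, -0.0001, 0.0, -0.0422]
[0.0503, -0.0158, 0.0107, -0.0001, 0.0, -0.0422]
[0.051, -0.0137, 0.0107, -0.0001, 0.0, -0.0422]
[0.0515, -0.0115, 0.0107, -0.0001, 0.0, -0.0422]
[0.0519, -0.0093, 0.0107, -0.0001, 0.0, -0.0422]
[0.0523, -0.0071, 0.0107, -0.0001, 0.0, -0.0422]
[0.0525, -0.0049, 0.0107, -0.0001, 0.0, -0.0422]
--
```

```bash
python3 -m crank '[[0.048,-0.022,0.0107,0,0,-0.042],[0.049,-0.02,0.0107,0,0,-0.042],[0.05,-0.018,0.0107,0,0,-0.042],[0.05,-0.016,0.0107,0,0,-0.042],[0.051,-0.0137,0.0107,0,0,-0.042]]' 30 && python3 -m crank '[[0.0515,-0.0115,0.0107,0,0,-0.042],[0.052,-0.0093,0.0107,0,0,-0.042],[0.052,-0.007,0.0107,0,0,-0.042],[0.0525,-0.005,0.0107,0,0,-0.042],[0,0,0,0,0,0]]' 30; python3 - <<'E'
from h import *
c=snap('wrist','w1.png'); print(tool()); print(proj(c,[527.2,-122.3,68]),proj(c,[574,-121.4,78]))
E
```

```text
time: 0.88
tool_pos: [389.1, -279.5, 173.0]
tcp_rot: [3.141, -0.0, 0.631]
contact_force: [-0.3, -1.3, -0.5]
grip_width: 46.4
finger_force: 0.0
time: 1.5
tool_pos: [528.6, -119.6, 129.3]
tcp_rot: [-3.14, 0.0, 0.803]
contact_force: [-0.0, -0.4, -0.2]
grip_width: 27.6
finger_force: 0.0
(1.55, array([ 527.8, -121.1,  129.7]), array([-3.14e+00,  1.00e-03,  8.01e-01]))
(np.float64(322.60967194310547), np.float64(261.69364697549946)) (np.float64(376.29234429389135), np.float64(215.26929008831027))
```

View pics/w1.png

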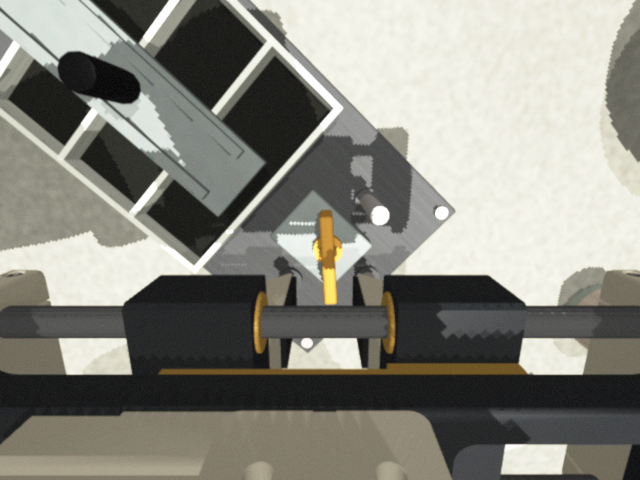

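Wrist view: the blade runs from (325,210) to (330,305) and the +x post is at (380,215), both about 5 px right of prediction. So I shift about 2.5 mm in +tool y and set the yaw to about 0.85.

```bash
python3 - <<'E'
from h import *
plan((529,-124,43,.85),vmax=32)
E
```

```text
[-0.0004, 0.001, 0.0289, -0.0004, 0.0002, -0.0164]
[-0.0004, 0.001, 0.0289, -0.0004, 0.0002, -0.0164]
[-0.0004, 0.001, 0.0289, -0.0004, 0.0002, -0.0164]
--
```

```bash
python3 -m crank '[[-0.0004,0.001,0.029,0,0,-0.0164],[-0.0004,0.001,0.029,0,0,-0.0164],[-0.0004,0.001,0.029,0,0,-0.0164],[0,0,0,0,0,0]]' 30 && python3 -m crank '[[0,0,0,0,0,0],[0,0,0,0,0,0],[0,0,0,0,0,0],[0,0,0,0,0,0]]' 0; python3 -c "
from h import *
print(tool(),bot.get_obs()['moment'],bot.get_obs()['joint_positions'])"
```

```text
time: 2.05
tool_pos: [526.9, -126.1, 42.0]
tcp_rot: [-3.138, 0.002, 0.845]
contact_force: [0.4, -0.2, -0.4]
grip_width: 27.5
finger_force: 0.0
time: 2.55
tool_pos: [527.5, -124.5, 44.6]
tcp_rot: [-3.139, 0.001, 0.848]
contact_force: [-6.1, 4.3, 6.9]
grip_width: 9.1
finger_force: 30.0
(2.55, array([ 527.5, -124.5,   44.6]), array([-3.139e+00,  1.000e-03,  8.480e-01])) [0.6715825  0.88798065 0.18172897] [-3.73377933e-01  5.84745651e-01  1.69468257e+00  3.39018710e-04
  8.64678720e-01  3.49597852e-01]
```

```bash
python3 -m crank '[[0,-0.001,0,0,0,-0.1],[0,0,0,0,0,-0.18],[0,0,0,0,0,-0.18],[0,0,0,0,0,-0.18],[0,0,0,0,0,-0.18]]' 0 && python3 -c "
from h import *
print(bot.get_obs()['moment'])" && python3 -m crank '[[0,0,0,0,0,-0.18],[0,0,0,0,0,-0.18],[0,0,0,0,0,-0.18],[0,0,0,0,0,-0.18],[0,0,0,0,0,0]]' 0; python3 -c "
from h import *
print(tool(),bot.get_obs()['moment'])"
```

```text
time: 3.18
tool_pos: [528.4, -124.8, 44.6]
tcp_rot: [3.14, 0.0, 1.672]
contact_force: [-0.2, 1.2, 0.6]
grip_width: 8.8
finger_force: 30.1
[ 0.17656027  0.01427266 -0.3177717 ]
time: 3.8
tool_pos: [529.1, -124.4, 44.6]
tcp_rot: [3.14, 0.002, 2.386]
contact_force: [2.3, 4.7, 2.8]
grip_width: 9.0
finger_force: 30.0
(3.8, array([ 529.1, -124.4,   44.6]), array([3.140e+00, 2.000e-03, 2.386e+00])) [ 0.73317983 -0.43339727  0.1297628 ]
```

```bash
python3 -m crank '[[0,0,0,0,0,-0.18],[0,0,0,0,0,-0.18],[0,0,0,0,0,-0.18],[0,0,0,0,0,-0.18],[0,0,0,0,0,-0.18]]' 0 && python3 -m crank '[[0,0,0,0,0,-0.18],[0,0,0,0,0,-0.18],[0,0,0,0,0,-0.18],[0,0,0,0,0,-0.18],[0,0,0,0,0,0]]' 0; python3 -c "
from h import *
print(tool(),bot.get_obs()['moment'])"
python3 -m crank '[[0,0,0,0,0,0],[0,0,0,0,0,0],[0,0,0,0,0,0],[0,0,-0.04,0,0,0],[0,0,-0.04,0,0,0]]' 30; python3 -c "
from h import *
print(tool(),bot.get_obs()['joint_positions'])
plan((529,-124,125,2.4),(529,-124,125,4.02-np.pi))"
```

```text
time: 4.42
tool_pos: [529.4, -123.5, 44.6]
tcp_rot: [3.141, 0.004, -2.996]
contact_force: [4.8, 10.3, 1.7]
grip_width: 8.8
finger_force: 30.1
time: 5.05
tool_pos: [529.0, -122.8, 44.6]
tcp_rot: [-3.141, 0.003, -2.278]
contact_force: [3.4, 12.4, 3.5]
grip_width: 8.8
finger_force: 30.0
(5.05, array([ 529. , -122.8,   44.6]), array([-3.141e+00,  3.000e-03, -2.278e+00])) [ 2.06044985 -0.55623137  0.06427581]
time: 5.68
tool_pos: [527.6, -125.1, 124.0]
tcp_rot: [3.14, -0.001, -2.278]
contact_force: [1.0, -0.4, 0.0]
grip_width: 27.4
finger_force: 0.0
(5.675, array([ 527.6, -125.1,  124. ]), array([ 3.140e+00, -1.000e-03, -2.278e+00])) [-3.73981419e-01  4.76575578e-01  1.61960102e+00 -3.44166964e-04
  1.04675966e+00 -2.80869346e+00]
[-0.0002, 0.0, -0.0001, 0.0, -0.0002, 0.1784]
[-0.0002, 0.0, -0.0001, 0.0, -0.0002, 0.1784]
[-0.0002, 0.0, -0.0001, 0.0, -0.0002, 0.1784]
[-0.0002, 0.0001, -0.0001, 0.0, -0.0002, 0.1784]
[-0.0002, 0.0001, -0.0001, 0.0, -0.0002, 0.1784]
[-0.0001, 0.0001, -0.0001, 0.0, -0.0002, 0.1784]
[-0.0001, 0.0002, -0.0001, 0.0, -0.0002, 0.1784]
[-0.0001, 0.0002, -0.0001, 0.0, -0.0002, 0.1784]
[-0.0001, 0.0002, -0.0001, 0.0, -0.0002, 0.1784]
--
[0.0, 0.0, 0.0, 0.0, 0.0, 0.1691]
[0.0, 0.0, 0.0, 0.0, 0.0, 0.1691]
[0.0, 0.0, 0.0, 0.0, 0.0, 0.1691]
[0.0, 0.0, 0.0, 0.0, 0.0, 0.1691]
[0.0, 0.0, 0.0, 0.0, 0.0, 0.1691]
[0.0, 0.0, 0.0, 0.0, 0.0, 0.1691]
[0.0, 0.0, 0.0, 0.0, 0.0, 0.1691]
[0.0, 0.0, 0.0, 0.0, 0.0, 0.1691]
[0.0, 0.0, 0.0, 0.0, 0.0, 0.1691]
--
```

```bash
Z='[[0,0,0,0,0,0.1745],[0,0,0,0,0,0.1745]]'; python3 -m crank '[[0,0,0,0,0,0.1745],[0,0,0,0,0,0.1745],[0,0,0,0,0,0.1745],[0,0,0,0,0,0.1745],[0,0,0,0,0,0.1745]]' 30 >/dev/null && python3 -m crank '[[0,0,0,0,0,0.1745],[0,0,0,0,0,0.1745],[0,0,0,0,0,0.1745],[0,0,0,0,0,0.1745],[0,0,0,0,0,0.1745]]' >/dev/null && python3 -m crank '[[0,0,0,0,0,0.1745],[0,0,0,0,0,0.1745],[0,0,0,0,0,0.1745],[0,0,0,0,0,0.1745],[0,0,0,0,0,0.1745]]' > /dev/null && python3 -m crank '[[0,0,0,0,0,0.1745],[0,0,0,0,0,0.1745],[0,0,0,0,0,0.1745],[0,0,0,0,0,0]]'; python3 - <<'E'
from h import *
print(tool())
c=snap('wrist','w2.png')
hsv=cv2.cvtColor(c['color'],cv2.COLOR_BGR2HSV)[180:312,290:365]
m=cv2.inRange(hsv,(12,120,120),(28,255,255)); y,x=np.nonzero(m)
for a in (205,225,240,260,280,300):
    r=x[y==a-180]+290
    print(a,r.min() if len(r) else None,r.max() if len(r) else None)
plan((528.3,-123.2,44,.86),vmax=32)
E
```

```text
time: 8.05
tool_pos: [527.9, -125.1, 123.4]
tcp_rot: [3.142, 0.0, 0.867]
contact_force: [0.0, 0.3, -0.4]
grip_width: 27.4
finger_force: 0.0
(8.05, array([ 527.9, -125.1,  123.4]), array([3.142, 0.   , 0.867]))
205 319 327
225 316 329
240 309 337
260 317 328
280 317 329
300 317 328
[0.0006, -0.0003, 0.0265, 0.0, 0.0001, 0.003]
[0.0006, -0.0003, 0.0265, 0.0, 0.0001, 0.003]
[0.0005, -0.0003, 0.0265, 0.0, 0.0001, 0.003]
--
```

```bash
python3 -m crank '[[0.0006,0,0.0265,0,0,0],[0.0006,0,0.0265,0,0,0],[0.0005,0,0.0265,0,0,0],[0,0,0,0,0,0]]' 30 >/dev/null&& python3 -m crank '[[0,0,0,0,0,0],[0,0,0,0,0,0],[0,0,0,0,0,-0.1],[0,0,0,0,0,-0.18],[0,0,0,0,0,-0.18]]' 0 && python3 -m crank '[[0,0,0,0,0,-0.18],[0,0,0,0,0,-0.18],[0,0,0,0,0,-0.18],[0,0,0,0,0,-0.18],[0,0,0,0,0,-0.18]]' 0; python3 -c "
from h import *
print(tool(),bot.get_obs()['moment'])"
python3 -m crank '[[0,0,0,0,0,-0.18],[0,0,0,0,0,-0.18],[0,0,0,0,0,-0.18],[0,0,0,0,0,-0.18],[0,0,0,0,0,0]]' 0; python3 -c "
from h import *
print(tool(),bot.get_obs()['moment'])"
```

```text
time: 9.22
tool_pos: [528.8, -122.7, 44.8]
tcp_rot: [-3.141, -0.001, 1.331]
contact_force: [-2.8, 3.6, 2.1]
grip_width: 13.7
finger_force: 30.0
time: 9.85
tool_pos: [528.1, -123.3, 44.7]
tcp_rot: [-3.141, -0.001, 2.232]
contact_force: [-5.5, -0.1, 3.7]
grip_width: 10.5
finger_force: 28.2
(9.85, array([ 528.1, -123.3,   44.7]), array([-3.141e+00, -1.000e-03,  2.232e+00])) [ 0.09649998  0.61843914 -0.34650733]
time: 10.48
tool_pos: [528.7, -123.6, 44.7]
tcp_rot: [-3.141, -0.0, 2.946]
contact_force: [-4.3, 0.3, 5.1]
grip_width: 8.9
finger_force: 30.1
(10.475, array([ 528.7, -123.6,   44.7]), array([-3.141, -0.   ,  2.946])) [0.13735714 0.62871977 0.31815808]
```

```bash
python3 -m crank '[[0,0,0,0,0,-0.18],[0,0,0,0,0,-0.18],[0,0,0,0,0,0]]' 0; python3 -c "
from h import *
print(tool(),bot.get_obs()['moment'])"
python3 -m crank '[[0,0,0,0,0,0],[0,0,0,0,0,0],[0,0,0,0,0,0],[0,0,-0.05,0,0,0],[0,0,-0.05,0,0,0]]' 30; python3 - <<'E'
from h import *
print(tool(),bot.get_obs()['joint_positions'])
plan((528,-60,180,2.6))
E
```

```text
time: 10.85
tool_pos: [528.7, -123.5, 44.8]
tcp_rot: [-3.142, -0.001, -2.978]
contact_force: [-4.8, -0.1, 4.7]
grip_width: 9.1
finger_force: 30.0
(10.85, array([ 528.7, -123.5,   44.8]), array([-3.142e+00, -1.000e-03, -2.978e+00])) [0.19483185 0.73973465 0.06942083]
time: 11.48
tool_pos: [528.9, -123.4, 144.7]
tcp_rot: [3.141, -0.001, -2.978]
contact_force: [1.7, -1.3, 0.1]
grip_width: 27.7
finger_force: 0.0
(11.475, array([ 528.9, -123.4,  144.7]), array([ 3.141e+00, -1.000e-03, -2.978e+00])) [-3.70413641e-01  4.53869847e-01  1.59239750e+00 -2.06206107e-05
  1.09660982e+00 -2.10501844e+00]
[-0.0023, 0.0157, -0.0088, 0.0001, -0.0003, 0.1764]
[0.0004, 0.0159, -0.0088, 0.0001, -0.0003, 0.1764]
[0.0032, 0.0155, -0.0088, 0.0001, -0.0003, 0.1764]
[0.0059, 0.0147, -0.0088, 0.0001, -0.0003, 0.1764]
--
```

```bash
python3 - <<'E'
from h import *
plan((520,32,160,1.62),(520,32,94,1.62))
C=np.array([513.5,171.5]); y=.049; Rm=np.array([[np.cos(y),-np.sin(y)],[np.sin(y),np.cos(y)]])
p0=None
w=[]
for th in np.arange(0,1.521,.19): 
    p=C+Rm@np.array([140*np.sin(th),-140*np.cos(th)]); w.append(p)
    if p0 is not None:
        d=p-p0; a=1.62+th-.19; print('arc',d.dot([np.cos(a),np.sin(a)]).round(2),d.dot([np.sin(a),-np.cos(a)]).round(2))
    else: print(p)
    p0=p
print(p)
E
```

```text
[-0.0017, 0.0155, -0.0015, 0.0, -0.0001, 0.1685]
[0.001, 0.0155, -0.0015, 0.0, -0.0001, 0.1685]
[0.0036, 0.0152, -0.0015, 0.0, -0.0001, 0.1685]
[0.0061, 0.0143, -0.0015, 0.0, -0.0001, 0.1685]
[0.0084, 0.0131, -0.0015, 0.0, -0.0001, 0.1685]
[0.0105, 0.0115, -0.0015, 0.0, -0.0001, 0.1685]
[0.0122, 0.0096, -0.0015, 0.0, -0.0001, 0.1685]
[0.0137, 0.0074, -0.0015, 0.0, -0.0001, 0.1685]
[0.0147, 0.005, -0.0015, 0.0, -0.0001, 0.1685]
[0.0154, 0.0025, -0.0015, 0.0, -0.0001, 0.1685]
--
[0.0, 0.0, 0.033, 0.0, 0.0, 0.0]
[0.0, 0.0, 0.033, 0.0, 0.0, 0.0]
--
[520.35725519  31.66803637]
arc 2.51 26.44
arc 2.51 26.44
arc 2.51 26.44
arc 2.51 26.44
arc 2.51 26.44
arc 2.51 26.44
arc 2.51 26.44
arc 2.51 26.44
[653.49977412 171.24851438]
```

```bash
python3 -m crank '[[-0.0017,0.0155,-0.0015,0,0,0.1685],[0.001,0.0155,-0.0015,0,0,0.1685],[0.0036,0.0152,-0.0015,0,0,0.1685],[0.0061,0.0143,-0.0015,0,0,0.1685],[0.0084,0.0131,-0.0015,0,0,0.1685]]' 50 >/dev/null && python3 -m crank '[[0.0105,0.0115,-0.0015,0,0,0.1685],[0.0122,0.0096,-0.0015,0,0,0.1685],[0.0137,0.0074,-0.0015,0,0,0.1685],[0.0147,0.005,-0.0015,0,0,0.1685],[0.0154,0.0025,-0.0015,0,0,0.1685]]' >/dev/null; python3 -m crank '[[0,0,0.02,0,0,0]]'; python3 - <<'E'
from h import *
print(tool()); c=snap('wrist','w3.png'); print(proj(c,[520,32,120]))
E
```

```text
time: 12.85
tool_pos: [521.1, 32.8, 140.0]
tcp_rot: [3.138, 0.0, 1.62]
contact_force: [-0.7, -0.8, 0.2]
grip_width: 46.2
finger_force: 0.0
(12.85, array([521.1,  32.8, 140. ]), array([3.138, 0.   , 1.62 ]))
(np.float64(319.54410697772397), np.float64(278.63808720773346))
```

View pics/w3.png

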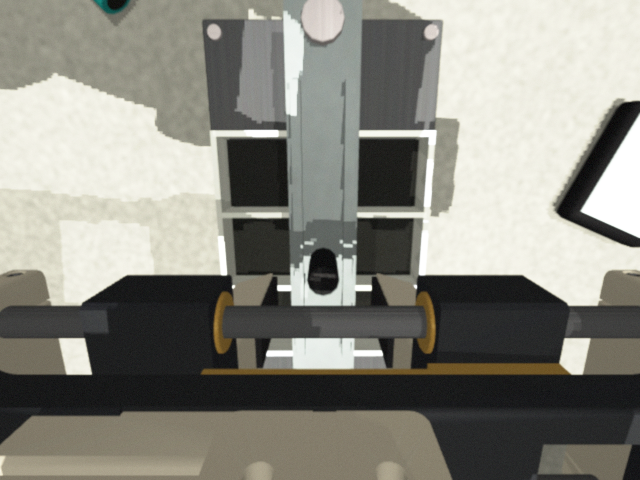

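The knob is at (323,270), centred between the fingers. I go down, pinch and swing.

```bash
python3 -m crank '[[0.0015,0,0.023,0,0,0],[0.0015,0,0.023,0,0,0],[0,0,0,0,0,0]]' 50 >/dev/null; python3 -m crank '[[0,0,0,0,0,0],[0,0,0,0,0,0],[0,0,0,0,0,0],[0,0,0,0,0,0]]' 0; python3 -m crank '[[0.0023,0.025,0,0,0,-0.18],[0.0023,0.025,0,0,0,-0.18],[0.0023,0.025,0,0,0,-0.18],[0.0023,0.025,0,0,0,-0.18]]' 0
```

```text
time: 13.78
tool_pos: [520.5, 34.8, 93.6]
tcp_rot: [3.14, 0.0, 1.621]
contact_force: [0.5, -0.3, 2.5]
grip_width: 17.1
finger_force: 30.0
time: 14.28
tool_pos: [610.0, 74.4, 93.5]
tcp_rot: [-3.141, -0.001, 2.347]
contact_force: [-4.8, 1.5, 7.6]
grip_width: 17.1
finger_force: 30.0
```

```bash
python3 -m crank '[[0.0023,0.025,0,0,0,-0.18],[0.0023,0.025,0,0,0,-0.18],[0.0023,0.025,0,0,0,-0.18],[0.0023,0.025,0,0,0,-0.18],[0,0,0,0,0,0]]' 0;  python3 -m crank '[[0,0,0,0,0,0],[0,0,0,0,0,0],[0,0,0,0,0,0],[0,0,-0.05,0,0,0],[0,0,-0.05,0,0,0]]' 50
```

```text
time: 14.9
tool_pos: [650.2, 165.3, 93.5]
tcp_rot: [-3.141, -0.003, 3.066]
contact_force: [-6.9, -0.5, 7.0]
grip_width: 17.1
finger_force: 30.0
time: 15.52
tool_pos: [651.5, 162.9, 193.4]
tcp_rot: [-3.141, -0.002, 3.061]
contact_force: [1.0, -0.3, 1.1]
grip_width: 45.8
finger_force: 0.0
```

```bash
python3 - <<'E'
from h import *
c=snap('top','top2.png');im=c['color']
br=cv2.inRange(cv2.cvtColor(im,cv2.COLOR_BGR2HSV),(12,110,90),(28,255,255))
n,l,s,ce=cv2.connectedComponentsWithStats(br)
for i in range(1,n):
    if s[i,4]>25: print(s[i],ce[i].round(1), at(c,*ce[i],20).round(0))
E
```

```text
[469 202  13  13 110] [475.3 207.4] [ 560. -366.   20.]
[375 206   8  27  96] [378.7 219.1] [ 533. -128.   20.]
[456 230  14  15 133] [462.9 236.8] [ 487. -333.   20.]
```

View pics/top2.png

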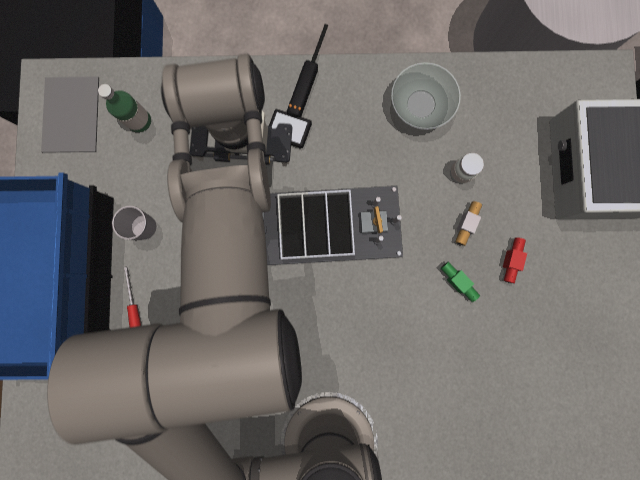

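```bash
python3 - <<'E'
from h import *
plan((431,331,130,3.23))
E
```

```text
[0.0395, 0.0248, 0.0116, 0.0002, 0.0019, -0.0282]
[0.0388, 0.0259, 0.0117, 0.0002, 0.0019, -0.0282]
[0.038, 0.027, 0.0118, 0.0002, 0.0019, -0.0282]
[0.0372, 0.0281, 0.0118, 0.0002, 0.0019, -0.0282]
[0.0364, 0.0291, 0.0119, 0.0002, 0.0019, -0.0282]
[0.0355, 0.0301, 0.012, 0.0002, 0.0019, -0.0282]
--
```

```bash
python3 -m crank '[[0.0395,0.0248,0.0116,0,0.002,-0.028],[0.0388,0.026,0.0117,0,0,-0.028],[0.038,0.027,0.0118,0,0,-0.028],[0.037,0.028,0.0118,0,0,-0.028],[0.0364,0.029,0.0119,0,0,-0.028]]' 70 >/dev/null; python3 -m crank '[[0.0355,0.03,0.012,0,0,-0.028],[0,0,0,0,0,0],[0,0,0,0,0,0]]'; python3 - <<'E'
from h import *
print(tool()); c=snap('wrist','w4.png'); print(proj(c,[431,331,40]))
im=c['color'];hsv=cv2.cvtColor(im,cv2.COLOR_BGR2HSV); br=cv2.inRange(hsv,(12,110,90),(28,255,255)); br[265:]=0
n,l,s,ce=cv2.connectedComponentsWithStats(br)
for i in range(1,n):
    if s[i,4]>60: print(s[i],ce[i].round(1), at(c,*ce[i],20).round(0))
E
```

```text
time: 16.58
tool_pos: [428.7, 330.6, 122.8]
tcp_rot: [3.141, -0.001, -3.054]
contact_force: [1.1, 0.9, 0.2]
grip_width: 64.4
finger_force: 0.0
(16.575, array([428.7, 330.6, 122.8]), array([ 3.141e+00, -1.000e-03, -3.054e+00]))
(np.float64(326.26210336511616), np.float64(249.95537377970894))
[ 306  173   34   48 1530] [322.8 196.4] [395. 325.  20.]
```

View pics/w4.png

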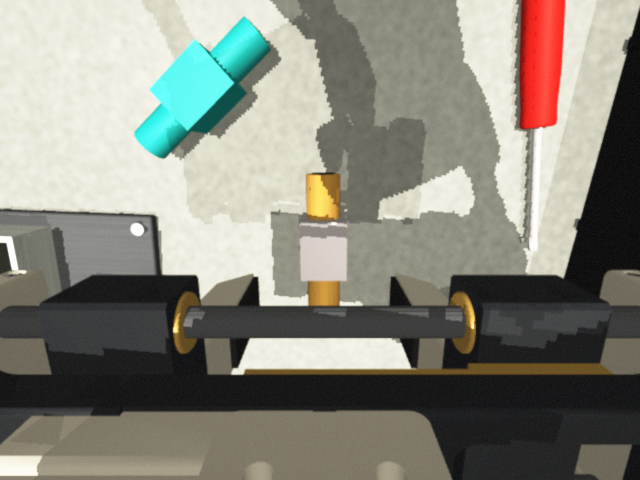

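Valve A's body is centred at about (324,259) and aligned between the fingers.

```bash
python3 - <<'E'
from h import *
c=snap('wrist'); p=at(c,324,260,40); print(p)
plan((p[0],p[1],24,3.22),vmax=50)
E
```

```text
[439.24489796 329.75677182  40.        ]
[-0.005, -0.0007, 0.0494, 0.0003, -0.0004, 0.0037]
[-0.005, -0.0006, 0.0494, 0.0003, -0.0004, 0.0037]
--
```

```bash
python3 - <<'E'
from h import *
c=snap('wrist'); p=at(c,324,251,40); print(p)
plan((p[0],p[1],24,3.22),vmax=50)
E
```

```text
[432.4975346  328.98328043  40.        ]
[-0.0016, -0.0007, 0.0494, 0.0003, -0.0005, 0.0036]
[-0.0016, -0.0007, 0.0494, 0.0003, -0.0005, 0.0036]
--
```

```bash
python3 -m crank '[[-0.0016,-0.0007,0.0494,0,0,0.0036],[-0.0016,-0.0007,0.0494,0,0,0.0036],[0,0,0,0,0,0]]' 70 >/dev/null; python3 -m crank '[[0,0,0,0,0,0],[0,0,0,0,0,0],[0,0,0,0,0,0],[0,0,0,0,0,0]]' 0;python3 -m crank '[[0,0,-0.05,0,0,0],[0,0,-0.05,0,0,0],[0,0,0,0,0,0]]' 0; python3 - <<'E'
from h import *
plan((518.4,84.2,122,3.19))
E
```

```text
time: 17.6
tool_pos: [431.6, 330.0, 24.9]
tcp_rot: [3.14, -0.0, -3.061]
contact_force: [-1.3, -0.7, 6.1]
grip_width: 33.5
finger_force: 29.9
time: 17.98
tool_pos: [433.2, 330.8, 127.4]
tcp_rot: [3.138, 0.005, -3.061]
contact_force: [0.9, -1.0, -3.6]
grip_width: 33.6
finger_force: 29.9
[-0.013, -0.0505, 0.001, 0.0007, 0.001, 0.0064]
[-0.0133, -0.0504, 0.001, 0.0007, 0.001, 0.0064]
[-0.0137, -0.0504, 0.001, 0.0007, 0.001, 0.0064]
[-0.014, -0.0503, 0.001, 0.0007, 0.001, 0.0064]
[-0.0143, -0.0502, 0.0011, 0.0007, 0.001, 0.0064]
--
```

```bash
python3 -m crank '[[-0.013,-0.05,-0.02,0,0,0.0064],[-0.0133,-0.0504,-0.02,0,0,0.0064],[-0.0137,-0.0504,0.001,0,0,0.0064],[-0.014,-0.0503,0.001,0,0,0.0064],[-0.0143,-0.05,0.001,0,0,0.0064]]' 0;python3 -m crank '[[0,0,0,0,0,0],[0,0,0,0,0,0]]'; python3 - <<'E'
from h import *
c=snap('wrist','w5.png'); o,y=np.array([521.2,26.2]),.049
for b in (0,58):
  for x in (-75,75): print(proj(c,[*(o+[x*np.cos(y)-b*np.sin(y),x*np.sin(y)+b*np.cos(y)]),46]))
print(np.round(proj(c,bot.get_obs()['tool_pos']+[0,0,16]),1))
plan((518.4,84.2,54,3.19))
E
```

```text
time: 18.6
tool_pos: [515.7, 82.0, 158.9]
tcp_rot: [3.141, -0.005, -3.094]
contact_force: [1.4, 1.3, -3.5]
grip_width: 34.3
finger_force: 29.9
time: 18.85
tool_pos: [515.4, 83.7, 159.2]
tcp_rot: [3.141, -0.005, -3.094]
contact_force: [-0.2, 0.8, -4.1]
grip_width: 33.8
finger_force: 29.9
(np.float64(249.28349215122043), np.float64(144.8905307507455))
(np.float64(259.0150227122449), np.float64(324.86655415684965))
(np.float64(325.9407598674243), np.float64(144.7484149721817))
(np.float64(326.0197636738114), np.float64(324.72601100454835))
[328.5 306.4]
[-0.0017, -0.0002, 0.0527, 0.0003, -0.0021, 0.0001]
[-0.0016, -0.0001, 0.0527, 0.0003, -0.0021, 0.0001]
--
```

View pics/w5.png

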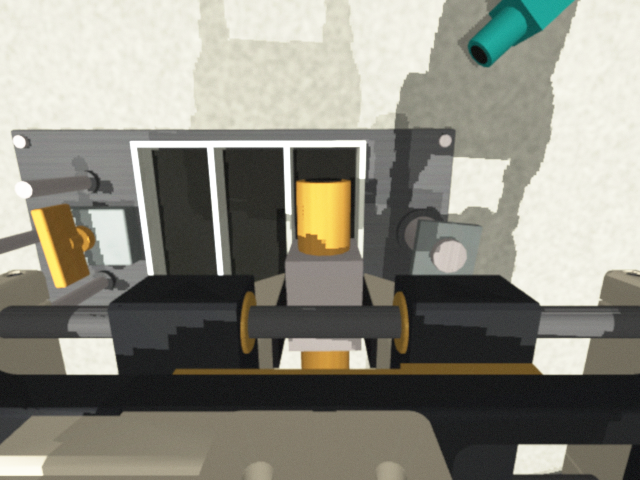

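```bash
python3 -m crank '[[-0.0017,0,0.05,0,-0.002,0],[-0.0016,0,0.05,0,-0.002,0],[0,0,0,0,0,0]]' 0;python3 -m crank '[[0,0,0.002,0,0,0],[0,0,0,0,0,0]]';python3 -m crank '[[0,0,0.002,0,0,0],[0,0,0,0,0,0]]'
```

```text
time: 19.27
tool_pos: [516.1, 85.0, 57.3]
tcp_rot: [3.141, -0.007, -3.091]
contact_force: [-0.0, -0.6, -2.0]
grip_width: 33.7
finger_force: 29.9
time: 19.52
tool_pos: [520.8, 84.2, 60.5]
tcp_rot: [3.142, 0.006, -3.093]
contact_force: [-0.4, 0.0, -2.7]
grip_width: 34.0
finger_force: 29.9
time: 19.77
tool_pos: [519.8, 83.8, 57.1]
tcp_rot: [3.141, 0.003, -3.093]
contact_force: [-0.4, -0.0, -3.0]
grip_width: 33.4
finger_force: 29.9
```

```bash
for i in 1; do python3 -m crank '[[0,0,0.002,0,0,0],[0,0,0,0,0,0]]';python3 -m crank '[[0,0,0.002,0,0,0],[0,0,0,0,0,0]]';python3 -c "
from h import *
print(tool())"; done
```

```text
time: 20.02
tool_pos: [519.5, 83.8, 54.3]
tcp_rot: [3.141, 0.002, -3.093]
contact_force: [-1.2, -0.3, -2.6]
grip_width: 33.8
finger_force: 29.9
time: 20.27
tool_pos: [519.4, 83.8, 52.2]
tcp_rot: [3.141, 0.002, -3.093]
contact_force: [0.4, 0.2, -3.2]
grip_width: 33.8
finger_force: 29.9
(20.275, array([519.4,  83.8,  52.2]), array([ 3.141e+00,  2.000e-03, -3.093e+00]))
```

```bash
python3 -m crank '[[0,0,0.0015,0,0,0],[0,0,0,0,0,0]]';python3 -m crank '[[0,0,0.0015,0,0,0],[0,0,0,0,0,0]]'
```

```text
time: 20.52
tool_pos: [519.7, 83.8, 51.1]
tcp_rot: [3.142, 0.002, -3.093]
contact_force: [0.4, -1.0, -1.4]
grip_width: 33.6
finger_force: 29.9
time: 20.78
tool_pos: [519.8, 83.8, 51.0]
tcp_rot: [3.142, 0.003, -3.093]
contact_force: [-4.1, 0.2, 12.5]
grip_width: 33.3
finger_force: 29.9
```

```bash
python3 -m crank '[[0,0,0,0,0,0],[0,0,0,0,0,0],[0,0,-0.01,0,0,0],[0,0,-0.05,0,0,0],[0,0,-0.05,0,0,0]]' 55; python3 - <<'E'
from h import *
print(tool()); c=snap('wrist','w6.png')
# valve B next: from top
c=snap('top');im=c['color']
br=cv2.inRange(cv2.cvtColor(im,cv2.COLOR_BGR2HSV),(12,110,90),(28,255,255))
n,l,s,ce=cv2.connectedComponentsWithStats(br)
for i in range(1,n):
    if s[i,4]>25: print(s[i],ce[i].round(1), at(c,*ce[i],20).round(0))
E
```

```text
time: 21.4
tool_pos: [519.1, 83.8, 161.0]
tcp_rot: [3.141, 0.001, -3.093]
contact_force: [1.0, 0.2, 0.7]
grip_width: 50.6
finger_force: 0.0
(21.4, array([519.1,  83.8, 161. ]), array([ 3.141e+00,  1.000e-03, -3.093e+00]))
[469 202  13  13 108] [475.4 207.5] [ 560. -367.   20.]
[375 206   8  27  95] [378.7 219.1] [ 533. -128.   20.]
[457 230  13  15 131] [463.  236.8] [ 487. -333.   20.]
[288 233  10  15 132] [292.3 239.9] [484.  85.  20.]
```

View pics/w6.png

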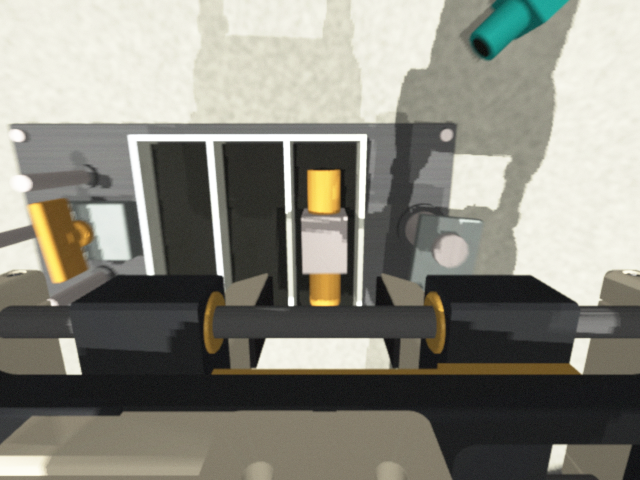

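Valve A is centred in the bay (301–347 between walls 291–362). Next is valve B.

```bash
python3 - <<'E'
from h import *
plan((523.5,-350,130,2.706))
E
```

```text
[0.0026, -0.0542, 0.0044, 0.0004, 0.0016, 0.0605]
[-0.0007, -0.0542, 0.0044, 0.0004, 0.0016, 0.0605]
[-0.004, -0.0541, 0.0044, 0.0004, 0.0016, 0.0605]
[-0.0073, -0.0537, 0.0045, 0.0004, 0.0016, 0.0605]
[-0.0105, -0.0532, 0.0045, 0.0004, 0.0016, 0.0605]
[-0.0137, -0.0525, 0.0045, 0.0004, 0.0016, 0.0605]
[-0.0169, -0.0515, 0.0045, 0.0004, 0.0016, 0.0605]
[-0.02, -0.0504, 0.0044, 0.0004, 0.0016, 0.0605]
--
```

```bash
python3 -m crank '[[0.0026,-0.0542,0.0044,0,0,0.0605],[-0.0007,-0.0542,0.0044,0,0,0.0605],[-0.004,-0.054,0.0044,0,0,0.0605],[-0.0073,-0.0537,0.0045,0,0,0.0605],[-0.0105,-0.0532,0.0045,0,0,0.0605]]' 70 >/dev/null; python3 -m crank '[[-0.0137,-0.0525,0.0045,0,0,0.0605],[-0.017,-0.0515,0.0045,0,0,0.0605],[-0.02,-0.0504,0.0044,0,0,0.0605],[0,0,0,0,0,0],[0,0,0,0,0,0]]'; python3 - <<'E'
from h import *
print(tool()); c=snap('wrist','w7.png'); print(proj(c,[523.5,-350,40]))
E
```

```text
time: 22.75
tool_pos: [519.7, -349.3, 123.2]
tcp_rot: [3.14, 0.0, 2.706]
contact_force: [-0.3, 0.6, 0.3]
grip_width: 64.2
finger_force: 0.0
(22.75, array([ 519.7, -349.3,  123.2]), array([3.14 , 0.   , 2.706]))
(np.float64(325.9964149839456), np.float64(250.86206922742258))
```

View pics/w7.png

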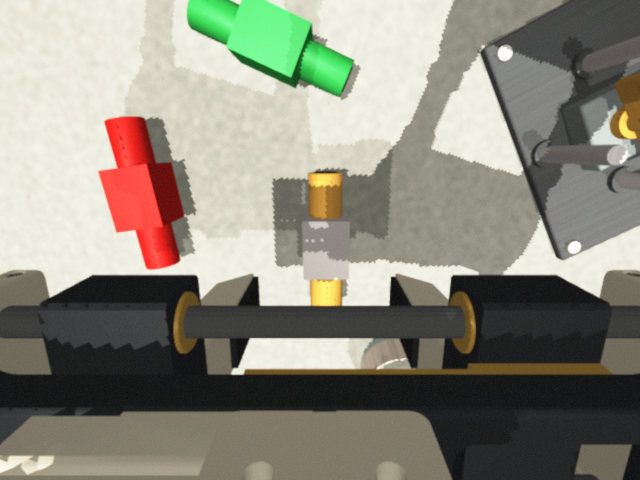

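```bash
python3 - <<'E'
from h import *
c=snap('wrist'); print(at(c,326,250,40),'jar near edge',at(c,387,340,85)); 
p=at(c,326,250,40)
plan((p[0],p[1],24,2.706),vmax=50)
E
```

```text
[ 523.32489717 -349.2158877    40.        ] jar near edge [ 581.78988446 -333.91021883   85.        ]
[-0.0015, 0.0003, 0.0499, 0.0008, 0.0006, 0.0007]
[-0.0015, 0.0003, 0.0499, 0.0008, 0.0006, 0.0007]
--
```

```bash
python3 -m crank '[[-0.0015,0.0003,0.05,0,0,0],[-0.0015,0.0003,0.05,0,0,0],[0,0,0,0,0,0]]' 70 >/dev/null; python3 -m crank '[[0,0,0,0,0,0],[0,0,0,0,0,0],[0,0,0,0,0,0],[0,0,0,0,0,0]]' 0;python3 -m crank '[[0,0,-0.05,0,0,0],[0,0,-0.05,0,0,0],[0,0,-0.035,0,0,0],[0,0,0,0,0,0]]' 0; python3 - <<'E'
from h import *
plan((524,-31.7,158,3.19))
E
```

```text
time: 23.72
tool_pos: [523.9, -351.0, 25.2]
tcp_rot: [3.141, 0.004, 2.706]
contact_force: [0.1, 1.3, 6.2]
grip_width: 33.7
finger_force: 30.0
time: 24.22
tool_pos: [524.0, -351.7, 161.6]
tcp_rot: [-3.141, 0.007, 2.706]
contact_force: [0.8, 0.3, -3.6]
grip_width: 34.1
finger_force: 30.0
[0.0225, 0.0483, 0.0004, -0.0004, 0.0012, -0.0807]
[0.0186, 0.05, 0.0005, -0.0004, 0.0012, -0.0807]
[0.0145, 0.0513, 0.0005, -0.0004, 0.0012, -0.0807]
[0.0103, 0.0523, 0.0005, -0.0004, 0.0012, -0.0807]
[0.006, 0.053, 0.0006, -0.0004, 0.0012, -0.0807]
[0.0017, 0.0533, 0.0006, -0.0004, 0.0012, -0.0807]
--
```

```bash
python3 -m crank '[[0.0225,0.0483,0,0,0.001,-0.0807],[0.0186,0.05,0,0,0.001,-0.0807],[0.0145,0.0513,0,0,0.001,-0.0807],[0.0103,0.0523,0,0,0.001,-0.0807],[0.006,0.053,0,0,0.001,-0.0807]]' 0 >/dev/null;python3 -m crank '[[0.0017,0.0533,0,0,0.001,-0.0807],[0,0,0,0,0,0],[0,0,0,0,0,0]]'; python3 - <<'E'
from h import *
c=snap('wrist','w8.png'); print(tool(),[proj(c,[524+s*75,-31.8+s*3.7,46]) for s in(-1,1)])
plan((524,-31.8,56,3.19))
g=c['color'].mean(2)[150:260]; r=(c['color'].min(2)>190)
for v in (150,170,190): 
  u=np.nonzero(r[v,200:450])[0]+200; print(v,u)
E
```

```text
time: 25.22
tool_pos: [522.2, -30.8, 157.7]
tcp_rot: [3.14, -0.006, -3.093]
contact_force: [0.1, 0.2, -2.7]
grip_width: 33.6
finger_force: 30.0
(25.275, array([522.4, -31.4, 158. ]), array([ 3.14 , -0.006, -3.094])) [(np.float64(324.13094197552465), np.float64(143.18966486240583)), (np.float64(324.2713534619701), np.float64(324.6732217856155))]
[-0.0011, -0.0003, 0.051, 0.0008, -0.0028, -0.0005]
[-0.0009, -0.0003, 0.051, 0.0008, -0.0028, -0.0005]
--
150 [281 282 283 284 285 286 287 358 359 360 361 362 363 435 436 437 438 439]
170 [282 283 284 285 286 287 357 358 359 360 361 362 363 434 435 436 437 438]
190 [282 283 284 285 286 287 288 432 433 434 435 436 437]
```

```bash
python3 -m crank '[[-0.001,-0.001,0.05,0,-0.003,0],[-0.001,0,0.05,0,-0.003,0],[0,0,0.003,0,0,0],[0,0,0,0,0,0]]' 0 >/dev/null;python3 -m crank '[[0,0,0.0015,0,0,0],[0,0,0,0,0,0]]';python3 -m crank '[[0,0,0.0015,0,0,0],[0,0,0,0,0,0]]'
```

```text
time: 26.02
tool_pos: [525.3, -31.7, 55.8]
tcp_rot: [3.141, 0.004, -3.093]
contact_force: [0.7, 0.7, -3.3]
grip_width: 33.8
finger_force: 30.0
time: 26.28
tool_pos: [524.7, -31.5, 53.2]
tcp_rot: [3.14, 0.002, -3.093]
contact_force: [0.2, -0.2, -3.1]
grip_width: 33.7
finger_force: 30.0
```

```bash
python3 -m crank '[[0,0,0.0015,0,0,0],[0,0,0,0,0,0]]';python3 -m crank '[[0,0,0.0015,0,0,0],[0,0,0,0,0,0]]' | grep -A3 pos
```

```text
time: 26.52
tool_pos: [524.6, -31.5, 51.4]
tcp_rot: [3.14, 0.002, -3.093]
contact_force: [-0.8, 0.6, -2.9]
grip_width: 33.6
finger_force: 30.0
tool_pos: [524.8, -31.5, 51.2]
tcp_rot: [3.14, 0.003, -3.093]
contact_force: [-2.7, -0.1, 8.4]
grip_width: 33.7
```

```bash
python3 -m crank '[[0,0,0,0,0,0],[0,0,0,0,0,0],[0,0,-0.01,0,0,0],[0,0,-0.05,0,0,0],[0,0,-0.05,0,0,0]]' 55 | grep pos; python3 - <<'E'
from h import *
c=snap('top','top3.png');im=c['color']
br=cv2.inRange(cv2.cvtColor(im,cv2.COLOR_BGR2HSV),(12,110,90),(28,255,255))
n,l,s,ce=cv2.connectedComponentsWithStats(br)
for i in range(1,n):
    if s[i,4]>25: print(s[i],ce[i].round(1), at(c,*ce[i],46).round(0))
plan((651.5,163,165,3.06),(651.5,163,94,3.06))
E
```

```text
tool_pos: [524.3, -31.7, 161.7]
[286 202   8  12  82] [290.  207.6] [560.  89.  46.]
[336 232  10  14 136] [340.6 238.6] [484. -33.  46.]
[288 234   6  14  65] [290.1 239.8] [482.  89.  46.]
[-0.0266, 0.0378, 0.001, -0.0001, 0.0026, 0.026]
[-0.0256, 0.0385, 0.001, -0.0001, 0.0026, 0.026]
[-0.0246, 0.0391, 0.0009, -0.0001, 0.0026, 0.026]
[-0.0236, 0.0398, 0.0009, -0.0001, 0.0026, 0.026]
[-0.0226, 0.0404, 0.0008, -0.0001, 0.0026, 0.026]
--
[0.0, 0.0, 0.0355, 0.0, 0.0, 0.0]
[0.0, 0.0, 0.0355, 0.0, 0.0, 0.0]
--
```

```bash
python3 -m crank '[[-0.0266,0.0378,0,0,0.0026,0.026],[-0.0256,0.0385,0,0,0.0026,0.026],[-0.0246,0.039,0,0,0.0026,0.026],[-0.0236,0.04,0,0,0.0026,0.026],[-0.0226,0.0404,0.015,0,0.0026,0.026]]' 55 ; python3 -m crank '[[0,0,0,0,0,0]]'>/dev/null; python3 - <<'E'
from h import *
c=snap('wrist');a=c['color'];print(tool(),proj(c,[651.5,163,120]));d=snap('top')
cv2.imwrite('pics/cmp.png',np.hstack([cv2.resize(a,(480,360)),cv2.resize(d['color'][170:280,230:330],(320,360))]))
E
```

```text
time: 28.08
tool_pos: [649.8, 165.2, 146.6]
tcp_rot: [3.14, -0.007, 3.059]
contact_force: [1.5, -0.6, 0.2]
grip_width: 50.3
finger_force: 0.0
(28.25, array([647.9, 164.8, 143.9]), array([ 3.141, -0.013,  3.062])) (np.float64(320.4951425780506), np.float64(281.86280601800024))
```

View pics/cmp.png

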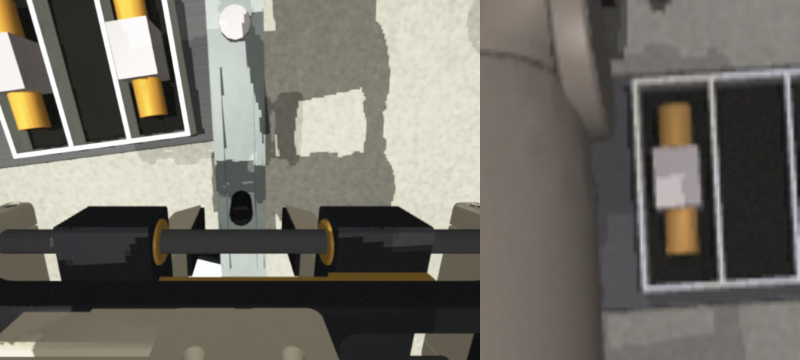

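Both valves sit centred in the outer bays and the knob is between the fingers. I pinch it and swing back.

```bash
python3 -m crank '[[0,0,0.025,0,0,0],[0,0,0.025,0,0,0],[0,0,0,0,0,0]]' 55; python3 -m crank '[[0,0,0,0,0,0],[0,0,0,0,0,0],[0,0,0,0,0,0],[0,0,0,0,0,0]]' 0; python3 -c "
from h import *
print(tool())"
```

```text
time: 28.68
tool_pos: [646.3, 162.3, 94.0]
tcp_rot: [3.142, -0.014, 3.059]
contact_force: [-0.7, 0.3, 0.3]
grip_width: 50.1
finger_force: 0.0
time: 29.18
tool_pos: [647.9, 163.9, 95.6]
tcp_rot: [3.14, -0.01, 3.06]
contact_force: [-1.0, 2.6, 1.5]
grip_width: 17.3
finger_force: 30.0
(29.175, array([647.9, 163.9,  95.6]), array([ 3.14, -0.01,  3.06]))
```

```bash
python3 -m crank '[[0.0023,-0.025,0,0,0,0.18],[0.0023,-0.025,0,0,0,0.18],[0.0023,-0.025,0,0,0,0.18],[0.0023,-0.025,0,0,0,0.18]]' 0; python3 -m crank '[[0.0023,-0.025,0,0,0,0.18],[0.0023,-0.025,0,0,0,0.18],[0,0,0,0,0,0]]' 0;python3 -m crank '[[0.0023,-0.025,0,0,0,0.18],[0.0018,-0.02,0,0,0,0.14],[0,0,0,0,0,0]]' 0
```

```text
time: 29.68
tool_pos: [606.9, 74.1, 95.7]
tcp_rot: [-3.138, -0.006, 2.333]
contact_force: [3.8, 1.8, -1.4]
grip_width: 17.3
finger_force: 30.0
time: 30.05
tool_pos: [563.3, 46.2, 95.7]
tcp_rot: [-3.132, -0.005, 1.98]
contact_force: [2.9, -3.0, -6.3]
grip_width: 17.4
finger_force: 30.0
time: 30.42
tool_pos: [520.1, 36.5, 95.7]
tcp_rot: [-3.13, -0.002, 1.663]
contact_force: [0.5, -3.7, -7.4]
grip_width: 17.1
finger_force: 30.0
```

```bash
python3 -m crank '[[0,-0.003,0,0,0,0.02],[0,0,0,0,0,0]]' 0;python3 -m crank '[[0,-0.003,0,0,0,0.02],[0,0,0,0,0,0]]' 0;python3 -m crank '[[0,-0.003,0,0,0,0],[0,0,0,0,0,0]]' 0
```

```text
time: 30.68
tool_pos: [520.0, 36.5, 95.8]
tcp_rot: [-3.136, -0.002, 1.644]
contact_force: [10.5, -1.4, -13.5]
grip_width: 17.1
finger_force: 30.0
time: 30.92
tool_pos: [520.1, 36.6, 95.9]
tcp_rot: [3.141, -0.002, 1.624]
contact_force: [21.6, 1.3, -23.1]
grip_width: 16.8
finger_force: 30.0
time: 31.18
tool_pos: [520.1, 36.4, 96.1]
tcp_rot: [3.135, -0.002, 1.624]
contact_force: [31.3, 2.4, -31.2]
grip_width: 17.1
finger_force: 30.0
```

At the closed stop. I relieve the load and release, then go to the wing (blade expected at yaw 0.164).

```bash
python3 -m crank '[[0,0.008,0,0,0,0],[0,0,0,0,0,0]]' 0; python3 -m crank '[[0,0,0,0,0,0],[0,0,0,0,0,0],[0,0,0,0,0,0],[0,0,-0.05,0,0,0],[0,0,-0.02,0,0,0]]' 50 | grep -A1 pos; python3 - <<'E'
from h import *
c=snap('top')
w=at(c,378.7,219.1,68);print(w,bot.get_obs()['joint_positions'])
plan((528.5,-123.5,130,.164+np.pi))
E
```

```text
time: 31.42
tool_pos: [520.1, 36.5, 95.9]
tcp_rot: [-3.132, -0.002, 1.623]
contact_force: [6.0, -1.4, -10.5]
grip_width: 17.2
finger_force: 30.0
tool_pos: [520.6, 36.2, 168.8]
tcp_rot: [-3.134, -0.002, 1.62]
[ 526.78845687 -122.26596953   68.        ] [-7.81021284e-02  3.92669673e-01  1.61238406e+00  1.27708666e-03
  1.14099097e+00 -1.28167364e-01]
[-0.016, -0.0001, 0.004, -0.0002, -0.0005, -0.1685]
[-0.0158, -0.0028, 0.004, -0.0002, -0.0005, -0.1685]
[-0.0151, -0.0054, 0.004, -0.0002, -0.0005, -0.1685]
[-0.0139, -0.0078, 0.0041, -0.0002, -0.0005, -0.1685]
[-0.0124, -0.01, 0.0041, -0.0002, -0.0005, -0.1685]
[-0.0106, -0.012, 0.0041, -0.0002, -0.0005, -0.1685]
[-0.0084, -0.0136, 0.0041, -0.0002, -0.0005, -0.1685]
[-0.006, -0.0148, 0.0041, -0.0002, -0.0005, -0.1685]
[-0.0034, -0.0156, 0.0041, -0.0002, -0.0005, -0.1685]
[-0.0008, -0.016, 0.0041, -0.0002, -0.0005, -0.1685]
--
```

```bash
python3 -m crank '[[-0.016,0,0.004,0,0,-0.1685],[-0.0158,-0.0028,0.004,0,0,-0.1685],[-0.015,-0.0054,0.004,0,0,-0.1685],[-0.014,-0.0078,0.004,0,0,-0.1685],[-0.0124,-0.01,0.004,0,0,-0.1685]]' 30 >/dev/null; python3 -m crank '[[-0.0106,-0.012,0.004,0,0,-0.1685],[-0.0084,-0.0136,0.004,0,0,-0.1685],[-0.006,-0.0148,0.004,0,0,-0.1685],[-0.0034,-0.0156,0.004,0,0,-0.1685],[-0.0008,-0.016,0.004,0,0,-0.1685]]' >/dev/null;  python3 -m crank '[[0,0,0,0,0,0],[0,0,0,0,0,0]]'; python3 - <<'E'
from h import *
c=snap('wrist')
hsv=cv2.cvtColor(c['color'],cv2.COLOR_BGR2HSV)[180:312,280:375]
m=cv2.inRange(hsv,(12,120,120),(28,255,255)); y,x=np.nonzero(m)
for a in range(190,311,15):
    r=x[y==a-180]+280
    print(a,r.min() if len(r) else None,r.max() if len(r) else None)
plan((528.5,-123.5,44,.164+np.pi),vmax=30)
E
```

```text
time: 33.6
tool_pos: [526.1, -122.9, 125.6]
tcp_rot: [3.137, -0.011, -2.982]
contact_force: [0.0, -0.1, -0.0]
grip_width: 27.4
finger_force: 0.0
190 None None
205 None None
220 316 329
235 316 328
250 308 336
265 316 328
280 316 328
295 316 329
310 None None
[-0.001, -0.0005, 0.0272, 0.0013, -0.0035, -0.001]
[-0.0009, -0.0004, 0.0272, 0.0013, -0.0035, -0.001]
[-0.0008, -0.0004, 0.0272, 0.0013, -0.0035, -0.001]
--
```

```bash
cat > m.py <<'E'
from h import *
o=bot.get_obs(); print(o['time'].__round__(2),o['tool_pos'].round(1),'yaw',o['tcp_rot'][2].round(3),'F',o['contact_force'].round(1),'M',o['moment'].round(2),'w',round(o['grip_width'],1))
E
python3 -m crank '[[-0.001,-0.0004,0.0272,0.001,-0.0035,0],[-0.001,-0.0004,0.0272,0.001,-0.0035,0],[-0.0008,-0.0004,0.0272,0.001,-0.0035,0],[0,0,0,0,0,0]]' 30 >/dev/null; python3 -m crank '[[0,0,0,0,0,0],[0,0,0,0,0,0],[0,0,0,0,0,0],[0,0,0,0,0,0],[0,0,0,0,0,0]]' 0>/dev/null; python3 m.py
python3 -m crank '[[0,0,0,0,0,0.1],[0,0,0,0,0,0.15],[0,0,0,0,0,0.15],[0,0,0,0,0,0.15],[0,0,0,0,0,0.15]]' 0>/dev/null; python3 m.py
python3 -m crank '[[0,0,0,0,0,0.15],[0,0,0,0,0,0.15],[0,0,0,0,0,0.15],[0,0,0,0,0,0.15],[0,0,0,0,0,0.15]]' 0>/dev/null; python3 m.py
```

```text
time: 34.78
tool_pos: [528.8, -124.1, 44.3]
tcp_rot: [3.141, 0.0, -2.978]
contact_force: [-0.4, 0.1, -0.3]
grip_width: 27.7
finger_force: 0.0
34.77 [ 528.8 -124.1   44.3] yaw -2.978 F [-0.4  0.1 -0.3] M [ 0.15 -0.13  0.03] w 27.7
time: 35.4
tool_pos: [528.5, -123.9, 44.1]
tcp_rot: [3.141, -0.001, 2.6]
contact_force: [-2.3, 5.0, 0.4]
grip_width: 27.6
finger_force: 2.8
35.4 [ 528.5 -123.9   44.1] yaw 2.6 F [-2.3  5.   0.4] M [0.95 0.17 0.1 ] w 27.6
time: 36.02
tool_pos: [528.4, -123.7, 44.1]
tcp_rot: [-3.141, -0.001, 1.851]
contact_force: [-1.0, 0.8, 1.8]
grip_width: 27.6
finger_force: 10.8
36.02 [ 528.4 -123.7   44.1] yaw 1.851 F [-1.   0.8  1.8] M [0.24 0.02 0.39] w 27.6
```

The "0>" was swallowed by the shell, so the fingers stayed open and only dragged the blade along. I close them now.

```bash
python3 -m crank '[[0,0,0,0,0,-0.15],[0,0,0,0,0,-0.15],[0,0,0,0,0,-0.15],[0,0,0,0,0,-0.15]]' 30 >/dev/null; python3 -m crank '[[0,0,0,0,0,0],[0,0,0,0,0,0],[0,0,0,0,0,0],[0,0,0,0,0,0]]' 0 >/dev/null; python3 m.py
python3 -m crank '[[0,0,0,0,0,0.1],[0,0,0,0,0,0.1],[0,0,0,0,0,0.1],[0,0,0,0,0,0.1],[0,0,0,0,0,0.1]]' 0 >/dev/null; python3 m.py
python3 -m crank '[[0,0,0,0,0,0.1],[0,0,0,0,0,0.1],[0,0,0,0,0,0.1],[0,0,0,0,0,0.1],[0,0,0,0,0,0.1]]' 0 >/dev/null; python3 m.py
```

```text
37.02 [ 529.  -124.1   44.2] yaw 2.454 F [ 1.4 -0.2 -1.8] M [ 0.08 -0.38  0.22] w 9.2
37.65 [ 528.6 -124.4   44.1] yaw 1.952 F [-0.6 -1.7 -0.3] M [-0.25 -0.06  0.29] w 9.4
38.27 [ 528.2 -124.5   44.1] yaw 1.452 F [-1.7 -1.7  1.3] M [-0.35  0.25  0.36] w 9.1
```

```bash
for i in 1; do
python3 -m crank '[[0,0,0,0,0,0.1],[0,0,0,0,0,0.1],[0,0,0,0,0,0.1],[0,0,0,0,0,0.1],[0,0,0,0,0,0.1]]' 0 >/dev/null; python3 m.py
python3 -m crank '[[0,0,0,0,0,0.1],[0,0,0,0,0,0.1],[0,0,0,0,0,0.1]]' 0 >/dev/null; python3 m.py
python3 -m crank '[[0,0,0,0,0,0.1],[0,0,0,0,0,0.1],[0,0,0,0,0,0.1]]' 0 >/dev/null; python3 m.py
done
```

```text
38.9 [ 527.8 -124.4   44.1] yaw 0.952 F [-4.1 -1.5  1.5] M [-0.36  0.54  0.35] w 8.8
39.27 [ 527.5 -124.2   44.1] yaw 0.652 F [-4.5  0.1  3.5] M [-0.22  0.59  0.32] w 9.1
39.65 [ 527.4 -123.9   44.1] yaw 0.352 F [-4.5 -0.3  3.4] M [-0.01  0.74  0.28] w 9.1
```

```bash
for i in 1; do
python3 -m crank '[[0,0,0,0,0,0.1],[0,0,0,0,0,0.1],[0,0,0,0,0,0.1]]' 0 >/dev/null; python3 m.py
python3 -m crank '[[0,0,0,0,0,0.1],[0,0,0,0,0,0.1]]' 0 >/dev/null; python3 m.py
python3 -m crank '[[0,0,0,0,0,0.1],[0,0,0,0,0,0.1]]' 0 >/dev/null; python3 m.py
python3 -m crank '[[0,0,0,0,0,0.1],[0,0,0,0,0,0.1]]' 0 >/dev/null; python3 m.py
done
```

```text
40.02 [ 527.3 -123.7   44.1] yaw 0.052 F [-4.6  0.9  4.2] M [0.17 0.75 0.34] w 9.5
40.27 [ 527.3 -123.5   44.1] yaw -0.148 F [-4.7  2.1  4.5] M [0.36 0.72 0.34] w 9.2
40.52 [ 527.3 -123.3   44.1] yaw -0.348 F [-3.8  3.4  4.9] M [0.51 0.69 0.35] w 9.3
40.77 [ 527.4 -123.1   44.1] yaw -0.548 F [-4.3  3.6  4.5] M [0.64 0.65 0.33] w 9.1
```

```bash
for i in 1; do
python3 -m crank '[[0,0,0,0,0,0.1],[0,0,0,0,0,0.1]]' 0 >/dev/null; python3 m.py
python3 -m crank '[[0,0,0,0,0,0.1],[0,0,0,0,0,0.1]]' 0 >/dev/null; python3 m.py
python3 -m crank '[[0,0,0,0,0,0.1],[0,0,0,0,0,0.1]]' 0 >/dev/null; python3 m.py
python3 -m crank '[[0,0,0,0,0,0.1],[0,0,0,0,0,0.1]]' 0 >/dev/null; python3 m.py
done
```

```text
41.02 [ 527.5 -123.    44.1] yaw -0.748 F [-3.1  3.8  3.5] M [0.77 0.52 0.32] w 8.8
41.27 [ 527.6 -122.9   44.1] yaw -0.948 F [-2.6  4.7  2.8] M [0.96 0.39 0.32] w 9.1
41.52 [ 527.7 -122.8   44.1] yaw -1.148 F [-1.9  4.7  3.2] M [1.04 0.26 0.29] w 9.2
41.77 [ 527.9 -122.7   44.1] yaw -1.348 F [-1.5  5.4  2.1] M [1.06 0.24 0.36] w 9.3
```

```bash
python3 -m crank '[[0,0,0,0,0,0],[0,0,0,0,0,0],[0,0,0,0,0,0],[0,0,-0.04,0,0,0],[0,0,-0.04,0,0,0]]' 30 >/dev/null
python3 -m crank '[[0,0,0,0,0,-0.1745],[0,0,0,0,0,-0.1745],[0,0,0,0,0,-0.1745],[0,0,0,0,0,-0.1745],[0,0,0,0,0,-0.1745]]' >/dev/null;python3 -m crank '[[0,0,0,0,0,-0.1745],[0,0,0,0,0,-0.1745],[0,0,0,0,0,-0.1745],[0,0,0,0,0,-0.1745],[0,0,0,0,0,-0.1745]]' >/dev/null;python3 -m crank '[[0,0,0,0,0,-0.1745],[0,0,0,0,0,-0.1745],[0,0,0,0,0,-0.1745],[0,0,0,0,0,-0.1745],[0,0,0,0,0,-0.1745]]' >/dev/null;python3 -m crank '[[0,0,0,0,0,-0.1745],[0,0,0,0,0,-0.1745],[0,0,0,0,0,-0.1745],[0,0,0,0,0,0],[0,0,0,0,0,0]]' >/dev/null; python3 m.py; python3 - <<'E'
from h import *
c=snap('wrist')
hsv=cv2.cvtColor(c['color'],cv2.COLOR_BGR2HSV)[180:312,280:375]
m=cv2.inRange(hsv,(12,120,120),(28,255,255)); y,x=np.nonzero(m)
for a in range(190,311,15):
    r=x[y==a-180]+280
    print(a,r.min() if len(r) else None,r.max() if len(r) else None)
plan((528.4,-123.6,44,-1.348+np.pi),vmax=30)
E
```

```text
44.9 [ 528.7 -124.2  124.2] yaw 1.793 F [-0.5 -0.1 -0.1] M [-0.01 -0.14  0.03] w 27.2
190 None None
205 None None
220 315 328
235 314 334
250 310 335
265 318 330
280 318 331
295 319 331
310 None None
[0.0002, -0.0001, 0.0267, 0.0001, -0.0002, -0.0001]
[0.0002, -0.0001, 0.0267, 0.0001, -0.0002, -0.0001]
[0.0002, -0.0001, 0.0267, 0.0001, -0.0002, -0.0001]
--
```

```bash
python3 -m crank '[[0,0,0.0267,0,0,0],[0,0,0.0267,0,0,0],[0,0,0.0267,0,0,0],[0,0,0,0,0,0]]' 30 >/dev/null; python3 -m crank '[[0,0,0,0,0,0],[0,0,0,0,0,0],[0,0,0,0,0,0],[0,0,0,0,0,0],[0,0,0,0,0,0]]' 0 >/dev/null; python3 m.py
for i in 1; do
python3 -m crank '[[0,0,0,0,0,0.1],[0,0,0,0,0,0.1]]' 0 >/dev/null; python3 m.py
python3 -m crank '[[0,0,0,0,0,0.1],[0,0,0,0,0,0.1]]' 0 >/dev/null; python3 m.py
python3 -m crank '[[0,0,0,0,0,0.1],[0,0,0,0,0,0.1]]' 0 >/dev/null; python3 m.py
done
```

```text
46.08 [ 528.5 -124.6   45.2] yaw 1.797 F [-4.2 -2.8  6.6] M [-0.27  0.73  0.27] w 8.9
46.33 [ 528.4 -124.6   45.2] yaw 1.594 F [-5.4 -1.9  6.7] M [-0.36  0.82  0.44] w 8.8
46.58 [ 528.2 -124.6   45.2] yaw 1.394 F [-6.  -2.5  7.5] M [-0.36  0.93  0.55] w 9.4
46.83 [ 528.  -124.5   45.2] yaw 1.194 F [-7.7 -3.7  6.9] M [-0.33  1.05  0.57] w 9.7
```

```bash
for i in 1; do
python3 -m crank '[[0,0,0,0,0,0.1],[0,0,0,0,0,0.1]]' 0 >/dev/null; python3 m.py
python3 -m crank '[[0,0,0,0,0,0.1],[0,0,0,0,0,0.1]]' 0 >/dev/null; python3 m.py
python3 -m crank '[[0,0,0,0,0,0.1],[0,0,0,0,0,0.1]]' 0 >/dev/null; python3 m.py
done
```

```text
47.08 [ 527.8 -124.5   45.2] yaw 0.994 F [-6.8 -2.8  8.4] M [-0.28  1.11  0.73] w 9.5
47.33 [ 527.7 -124.4   45.2] yaw 0.795 F [-8.1 -2.   9.4] M [-0.23  1.23  0.74] w 10.3
47.58 [ 527.7 -124.2   45.2] yaw 0.595 F [-7.5 -1.1  8.2] M [-0.08  1.14  0.85] w 10.8
```

```bash

python3 -m crank '[[0,0,0,0,0,0.1],[0,0,0,0,0,0.05]]' 0 >/dev/null; python3 m.py
python3 -m crank '[[0,0,0,0,0,0.1],[0,0,0,0,0,0.05]]' 0 >/dev/null; python3 m.py
python3 -m crank '[[0,0,0,0,0,0],[0,0,0,0,0,0]]' 0 >/dev/null; python3 m.py
```

```text
47.83 [ 527.8 -124.    45.2] yaw 0.446 F [-6.9 -0.1  8. ] M [0.11 1.06 0.91] w 11.3
48.08 [ 527.9 -123.8   45.2] yaw 0.296 F [-5.3  1.2  8.3] M [0.18 0.94 0.83] w 12.1
48.33 [ 528.  -123.8   45.2] yaw 0.298 F [-5.4  0.7  8.3] M [0.23 0.96 0.76] w 11.8
```

Torque is well above running (0.85 against 0.33 N m), so it is clamped. I release, retreat and look.

```bash
python3 -m crank '[[0,0,0,0,0,-0.1],[0,0,0,0,0,0],[0,0,0,0,0,0],[0,0,0,0,0,0],[0,0,-0.05,0,0,0]]' 30 >/dev/null; python3 -m crank '[[0,0,-0.06,0,0,0],[-0.04,0,-0.04,0,0,0],[-0.055,0,0,0,0,0],[-0.055,0,0,0,0,0],[0,0,0,0,0,0]]' | grep pos; python3 - <<'E'
from h import *
a=snap('top')['color'];b=snap('scene')
cv2.imwrite('pics/fin.png',np.hstack([cv2.resize(a[150:290,225:415],(440,324)),cv2.resize(b['color'][180:360,225:425],(360,324))]))
d=snap('top'); print([at(d,470,163,85),at(d,130,220,90)])
cv2.imwrite('pics/topf.png',a)
E
```

```text
tool_pos: [388.2, -182.9, 194.4]
[array([ 654.71494556, -336.62290143,   85.        ]), array([527.97323546, 458.18740144,  90.        ])]
```

View pics/fin.png

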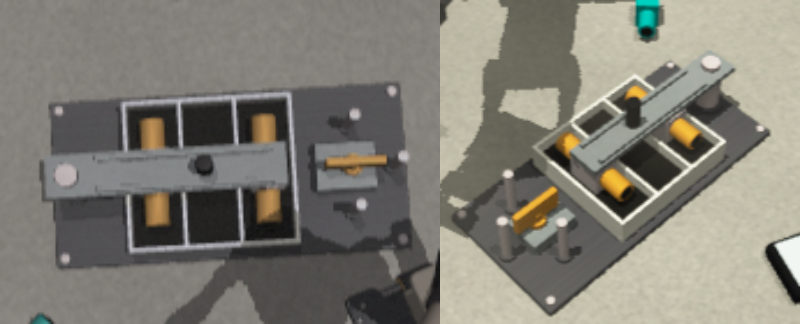

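The blade now lies near yaw 1.55, but I left it at about 0.4. I check whether it is drifting.

```bash
cat > b.py <<'E'
from h import *
c=snap('top');im=c['color']
m=cv2.inRange(cv2.cvtColor(im,cv2.COLOR_BGR2HSV),(12,110,90),(28,255,255)); m[:,:360]=0;m[:,405:]=0;m[:190]=0;m[250:]=0
p=np.array([at(c,u,v,68)[:2] for v,u in zip(*np.nonzero(m))]); d=np.linalg.svd(p-p.mean(0))[2][0]
print(bot.get_obs()['time'],'blade yaw',np.arctan2(d[1],d[0])%np.pi,len(p))
E
python3 b.py; python3 -m crank '[[0,0,0,0,0,0],[0,0,0,0,0,0],[0,0,0,0,0,0],[0,0,0,0,0,0]]' >/dev/null; python3 b.py
python3 - <<'E'
from h import *
c=snap('wrist','w9.png')
E
```

```text
49.775 blade yaw 1.6328631070925295 120
50.325 blade yaw 1.6475105447427871 120
```

```bash
python3 - <<'E'
from h import *
print(tool()); plan((528.4,-123.6,124,1.62))
E
```

```text
(50.375, array([ 390.4, -182. ,  194. ]), array([-3.141, -0.   ,  0.396]))
[0.0214, -0.0001, 0.01, -0.0001, -0.0001, -0.1748]
[0.0211, 0.0036, 0.01, -0.0001, -0.0001, -0.1748]
[0.0201, 0.0073, 0.01, -0.0001, -0.0001, -0.1748]
[0.0186, 0.0106, 0.01, -0.0001, -0.0001, -0.1748]
[0.0164, 0.0137, 0.01, -0.0001, -0.0001, -0.1748]
[0.0138, 0.0164, 0.01, -0.0001, -0.0001, -0.1748]
[0.0107, 0.0185, 0.01, -0.0001, -0.0001, -0.1748]
--
```

```bash
python3 -m crank '[[0.0214,0,0.01,0,0,-0.1748],[0.021,0.0036,0.01,0,0,-0.1748],[0.02,0.0073,0.01,0,0,-0.1748],[0.0186,0.0106,0.01,0,0,-0.1748],[0.0164,0.0137,0.01,0,0,-0.1748]]' 30 >/dev/null; python3 -m crank '[[0.0138,0.0164,0.01,0,0,-0.1748],[0.0107,0.0185,0.01,0,0,-0.1748],[0,0,0,0,0,0],[0,0,0,0,0,0]]' >/dev/null; python3 m.py; python3 - <<'E'
from h import *
c=snap('wrist')
m=cv2.inRange(cv2.cvtColor(c['color'],cv2.COLOR_BGR2HSV)[180:312,280:375],(12,120,120),(28,255,255)); y,x=np.nonzero(m)
for a in range(205,311,15):
    r=x[y==a-180]+280
    print(a,r.min() if len(r) else None,r.max() if len(r) else None)
plan((528.4,-123.6,45,1.62),vmax=30)
E
```

```text
51.5 [ 527.7 -124.1  124.2] yaw 1.617 F [-0.  -0.3  0.5] M [-0.04 -0.06 -0.03] w 27.6
205 None None
220 318 330
235 315 335
250 312 335
265 319 331
280 319 332
295 319 332
310 None None
[0.0002, 0.0002, 0.0265, 0.0, -0.0002, -0.001]
[0.0002, 0.0002, 0.0265, 0.0, -0.0002, -0.001]
[0.0002, 0.0002, 0.0265, 0.0, -0.0002, -0.001]
--
```

```bash
python3 -m crank '[[0,0,0.0265,0,0,0],[0,0,0.0265,0,0,0],[0,0,0.0265,0,0,0],[0,0,0,0,0,0]]' 30 >/dev/null; python3 -m crank '[[0,0,0,0,0,0],[0,0,0,0,0,0],[0,0,0,0,0,0],[0,0,0,0,0,0],[0,0,0,0,0,0]]' 0 >/dev/null; python3 m.py
for i in 1; do
python3 -m crank '[[0,0,0,0,0,0.1],[0,0,0,0,0,0.1]]' 0 >/dev/null; python3 m.py
python3 -m crank '[[0,0,0,0,0,0.1],[0,0,0,0,0,0.1]]' 0 >/dev/null; python3 m.py
python3 -m crank '[[0,0,0,0,0,0.1],[0,0,0,0,0,0.1]]' 0 >/dev/null; python3 m.py
python3 -m crank '[[0,0,0,0,0,-0.05],[0,0,0,0,0,0]]' 0 >/dev/null; python3 m.py
python3 -m crank '[[0,0,0,0,0,-0.05],[0,0,0,0,0,0]]' 0 >/dev/null; python3 m.py
done
```

```text
52.67 [ 528.3 -124.2   45.8] yaw 1.62 F [-3.1 -0.4  6.7] M [-0.11  0.49  0.33] w 8.9
52.92 [ 528.2 -124.2   45.8] yaw 1.418 F [-3.3 -1.7  7.7] M [-0.21  0.53  0.55] w 8.9
53.17 [ 528.1 -124.2   45.8] yaw 1.218 F [-4.1 -1.6  7.7] M [-0.11  0.59  0.57] w 9.6
53.42 [ 528.  -124.2   45.8] yaw 1.018 F [-4.8 -1.   7.8] M [-0.14  0.68  0.7 ] w 9.6
53.67 [ 527.9 -124.2   45.8] yaw 1.071 F [-4.2 -0.5  7.5] M [-0.11  0.73  0.4 ] w 8.9
53.92 [ 528.  -124.2   45.8] yaw 1.121 F [-3.3 -1.1  7.4] M [-0.15  0.69  0.36] w 8.8
```

```bash

for i in 1; do
python3 -m crank '[[0,0,0,0,0,-0.05],[0,0,0,0,0,0]]' 0 >/dev/null; python3 m.py
python3 -m crank '[[0,0,0,0,0,-0.05],[0,0,0,0,0,0]]' 0 >/dev/null; python3 m.py
python3 -m crank '[[0,0,0,0,0,0],[0,0,0,0,0,0]]' 0 >/dev/null; python3 m.py
done
```

```text
54.17 [ 528.  -124.2   45.8] yaw 1.171 F [-4.2 -1.2  7.5] M [-0.19  0.7   0.35] w 8.6
54.42 [ 528.1 -124.2   45.8] yaw 1.221 F [-4.1 -1.4  7.6] M [-0.17  0.66  0.33] w 9.1
54.67 [ 528.  -124.2   45.8] yaw 1.22 F [-3.1 -0.9  6.4] M [-0.12  0.63  0.32] w 8.8
```

```bash

for i in 1; do
python3 -m crank '[[0,0,0,0,0,-0.05],[0,0,0,0,0,-0.05],[0,0,0,0,0,0],[0,0,0,0,0,0]]' 0 >/dev/null; python3 m.py
python3 -m crank '[[0,0,0,0,0,-0.05],[0,0,0,0,0,-0.05],[0,0,0,0,0,0],[0,0,0,0,0,0]]' 0 >/dev/null; python3 m.py
python3 -m crank '[[0,0,0,0,0,0.05],[0,0,0,0,0,0],[0,0,0,0,0,0]]' 0 >/dev/null; python3 m.py
python3 -m crank '[[0,0,0,0,0,-0.05],[0,0,0,0,0,0],[0,0,0,0,0,0]]' 0 >/dev/null; python3 m.py
done
```

```text
55.17 [ 528.1 -124.2   45.8] yaw 1.32 F [-4.1 -0.7  6.9] M [-0.13  0.62  0.33] w 8.7
55.67 [ 528.2 -124.2   45.8] yaw 1.42 F [-3.6 -0.7  5.9] M [-0.2   0.65  0.3 ] w 8.7
56.05 [ 528.2 -124.2   45.8] yaw 1.371 F [-3.2 -0.4  6.3] M [-0.2   0.58  0.44] w 8.5
56.42 [ 528.2 -124.2   45.8] yaw 1.42 F [-4.1 -1.   7.1] M [-0.18  0.48  0.29] w 8.6
```

```bash

python3 -m crank '[[0,0,0,0,0,0.1],[0,0,0,0,0,0.1],[0,0,0,0,0,0.05],[0,0,0,0,0,0]]' 0 >/dev/null; python3 m.py
python3 -m crank '[[0,0,0,0,0,-0.04],[0,0,0,0,0,0],[0,0,0,0,0,0]]' 0 >/dev/null; python3 m.py
python3 -m crank '[[0,0,0,0,0,0],[0,0,0,0,0,0],[0,0,0,0,0,0],[0,0,0,0,0,0]]' 30 >/dev/null; python3 m.py
python3 -m crank '[[0,0,-0.04,0,0,0],[0,0,-0.04,0,0,0],[0,0,0,0,0,0],[0,0,0,0,0,0]]' >/dev/null; python3 m.py
cat > w.py <<'E'
from h import *
c=snap('wrist')
m=cv2.inRange(cv2.cvtColor(c['color'],cv2.COLOR_BGR2HSV)[180:312,270:385],(12,120,120),(28,255,255)); y,x=np.nonzero(m)
p=[]
for a in range(190,311,5):
    r=x[y==a-180]+270
    if len(r) and np.ptp(r)<18 and not 228<a<262: p.append((a,(r.min()+r.max())/2))
p=np.array(p); print(p[[0,-1]]); k=np.polyfit(p[:,0],p[:,1],1)[0]
print('blade-tool angle (ccw+)',np.arctan(k),'blade yaw',bot.get_obs()['tcp_rot'][2]+np.arctan(k))
E
python3 w.py
```

```text
56.92 [ 528.1 -124.2   45.8] yaw 1.17 F [-3.8 -1.4  6.5] M [-0.22  0.65  0.53] w 9.0
57.3 [ 528.1 -124.2   45.8] yaw 1.21 F [-4.8 -1.1  7.4] M [-0.15  0.6   0.32] w 8.7
57.8 [ 528.2 -123.8   44.5] yaw 1.21 F [-0.7  0.6 -1. ] M [-0.07 -0.06 -0.06] w 27.6
58.3 [ 527.8 -123.7  124. ] yaw 1.21 F [-0.6  0.7 -0.8] M [-0.03 -0.08  0.03] w 27.7
[[210.  310.5]
 [300.  339. ]]
blade-tool angle (ccw+) 0.35307757620955305 blade yaw 1.562695437430267
```

```bash

python3 -m crank '[[0,0,0,0,0,-0.175],[0,0,0.0265,0,0,-0.175],[0,0,0.0265,0,0,0],[0,0,0.0265,0,0,0],[0,0,0,0,0,0]]' 30 >/dev/null
python3 -m crank '[[0,0,0,0,0,0],[0,0,0,0,0,0],[0,0,0,0,0,0],[0,0,0,0,0,0],[0,0,0,0,0,0]]' 0 >/dev/null; python3 m.py
python3 -m crank '[[0,0,0,0,0,0.06],[0,0,0,0,0,0.06],[0,0,0,0,0,0.06],[0,0,0,0,0,0.06],[0,0,0,0,0,0.06]]' 0 >/dev/null; python3 m.py
python3 -m crank '[[0,0,0,0,0,0.06],[0,0,0,0,0,0.06],[0,0,0,0,0,0.06],[0,0,0,0,0,0.06],[0,0,0,0,0,0]]' 0 >/dev/null; python3 m.py
python3 -m crank '[[0,0,0,0,0,0],[0,0,0,0,0,0],[0,0,0,0,0,0],[0,0,0,0,0,0]]' 13 >/dev/null; python3 m.py
python3 -m crank '[[0,0,0,0,0,0],[0,0,0,0,0,0]]' 16 >/dev/null; python3 m.py
python3 -m crank '[[0,0,0,0,0,0],[0,0,0,0,0,0],[0,0,0,0,0,0],[0,0,0,0,0,0]]' 16 >/dev/null; python3 m.py
```

```text
59.6 [ 528.3 -124.1   45.9] yaw 1.56 F [-3.6  0.4  6.4] M [-0.09  0.46  0.37] w 9.7
60.23 [ 528.2 -124.1   45.9] yaw 1.259 F [-3.8 -0.3  6.2] M [-0.09  0.53  0.58] w 9.5
60.85 [ 528.1 -124.    45.9] yaw 1.02 F [-3.4 -0.8  7.3] M [-0.1   0.61  0.55] w 10.1
61.35 [ 528.1 -123.9   45.5] yaw 1.02 F [-2.4 -0.6  6.2] M [-0.06  0.56  0.21] w 12.0
61.6 [ 528.2 -123.9   45. ] yaw 1.02 F [-1.9  0.3  1.9] M [-0.1   0.33  0.23] w 14.5
62.1 [ 528.2 -123.9   45. ] yaw 1.02 F [-2.4 -0.4  1.7] M [-0.16  0.29  0.17] w 14.6
```

```bash

python3 -m crank '[[0,0,0,0,0,0],[0,0,0,0,0,0],[0,0,0,0,0,0]]' 19 >/dev/null; python3 m.py
python3 -m crank '[[0,0,0,0,0,0],[0,0,0,0,0,0],[0,0,0,0,0,0]]' 22 >/dev/null; python3 m.py
python3 -m crank '[[0,0,0,0,0,0],[0,0,0,0,0,0],[0,0,0,0,0,0]]' 26 >/dev/null; python3 m.py
python3 -m crank '[[0,0,0,0,0,0],[0,0,0,0,0,0],[0,0,0,0,0,0]]' 31 >/dev/null; python3 m.py
python3 -m crank '[[0,0,-0.04,0,0,0],[0,0,-0.04,0,0,0],[0,0,0,0,0,0],[0,0,0,0,0,0]]' >/dev/null; python3 m.py; python3 w.py; python3 b.py
```

```text
62.48 [ 528.2 -123.9   45. ] yaw 1.02 F [-0.6 -1.5 -0.4] M [-0.11  0.16  0.15] w 17.2
62.85 [ 528.3 -123.9   45.1] yaw 1.02 F [-1.3 -0.5  0.5] M [-0.07  0.14  0.11] w 20.3
63.23 [ 528.3 -123.8   45.1] yaw 1.02 F [ 0.1  0.3 -0.6] M [-0.05 -0.02  0.03] w 23.2
63.6 [ 528.2 -123.9   45.1] yaw 1.02 F [0.5 0.5 0.6] M [-0.01 -0.06  0.06] w 28.2
64.1 [ 527.8 -123.7  124.5] yaw 1.02 F [-0.3  0.4 -0.3] M [-0.02 -0.02 -0.04] w 28.5
[[215. 303.]
 [295. 347.]]
blade-tool angle (ccw+) 0.5355918849796462 blade yaw 1.5551566602197975b.py:4: RuntimeWarning: Mean of empty slice.
  p=np.array([at(c,u,v,68)[:2] for v,u in zip(*np.nonzero(m))]); d=np.linalg.svd(p-p.mean(0))[2][0]
  ret = ret.dtype.type(ret / rcount)
Traceback (most recent call last):
  File "b.py", line 4, in <module>
    p=np.array([at(c,u,v,68)[:2] for v,u in zip(*np.nonzero(m))]); d=np.linalg.svd(p-p.mean(0))[2][0]
                                                                     ~~~~~~~~~~~~~^^^^^^^^^^^^^
numpy.linalg.LinAlgError: 1-dimensional array given. Array must be at least two-dimensional
```

```bash
python3 -m crank '[[0,0,-0.06,0,0,0],[-0.055,0,0,0,0,0],[-0.055,0,0,0,0,0],[-0.055,0.03,0,0,0,0],[0,0,0,0,0,0]]' | grep pos; python3 b.py; python3 - <<'E'
from h import *
a=snap('top')['color'];b=snap('scene')['color']
cv2.imwrite('pics/fin2.png',np.hstack([cv2.resize(a[130:290,110:500],(440,240)),cv2.resize(b[180:360,225:465],(320,240))]))
E
```

```text
tool_pos: [466.2, -283.7, 183.6]
64.875 blade yaw 1.655182873056856 90
```

View pics/fin2.png

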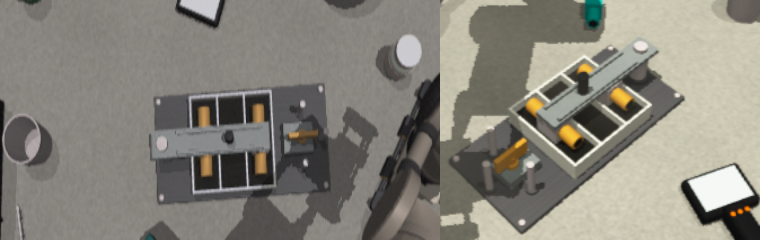

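The bar is closed over both valves, which sit centred in the outer bays under it. The jar and cup are in place and the blade is at rest, so I hand in.

```bash
python3 -c "
from plant import bot
print(bot.close_job())"
```

```text
the job is handed in; nothing more can be done
None
```

I handed the job in with both valves on the bench upright and centred in the outer bays, the bar fully closed and the nut screwed down past clamping; the jar and cup were not touched, but when I let go the nut sprang back about 0.35 rad or more each time and came to rest only about 0.3 to 0.6 rad past first contact, so I can't confirm the clamp is firm enough.

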